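# Lock the day's valuables into the pin-and-clip case

## Robot

A 6-joint arm with a two-finger parallel gripper is mounted at the origin on a cart in front of the work surface, level with it; the furniture and walls round the work are solid. World frame = base frame: x ahead of the robot, y to its left, z up, the work surface at z = 0. Lengths are in mm, angles in rad, forces in N, time in s.
With the tool pointing down it reaches from about 300 to 775 mm from the base axis. Payload 14.6 kg.
Tool frame: the origin (TCP) lies on the centre line of the jaws, within the pads' length; the fingertips stand 19 mm ahead of it and the grasp point (between the pads) is the TCP (bot.tip_reach is the distance from the TCP to the fingertips, in mm); y points along the fingers, x is the direction in which the jaws open and shut, and the axes are right-handed (so a half turn about y gives the same grasp; the last joint's range is limited). The gripper opens to 85 mm and grips with 20 to 120 N. Pads are 22 mm wide; open, the fingers measure 114 mm over their backs; the gripper's body (76 mm by 85 mm) begins 54 mm behind the grasp point. The pads swing forward as they close: fully open they stand 13 mm farther back than shut.
Start: joints at [1.233, 0.3, 1.521, -0, 1.321, -0.067], TCP at [147.124, 529.947, 222.081] pointing down, gripper open.
Joint ranges: [-3.03, 3.03], [-0.79, 2.21], [0.23, 2.52], [-1.04, 4.18], [0, 3.07], [-2.55, 2.55]. Speed limits (rad/s): [2.22, 2.22, 2.57, 3.14, 3.14, 3.14].

## Interface

Orientations are given as a unit quaternion [w, x, y, z].
In Python, from rig import bot gives the robot as it stands. Calls block until the motion is done:
- bot.move_to(position, orientation): joint-space move of the TCP to a pose.
- bot.servo_line(position, attitude=None, speed=150, until_force=None): straight line of the TCP; attitude=None keeps the orientation; speed is the mean speed in mm/s. With until_force (N) it stops when the force on the tool has changed by that much, and returns True; else False.
- bot.move_joints(angles): joint-space move.
- bot.move_gripper(opening, grip_force=None): finger opening in mm; grip_force is the grip in N (None keeps the last); returns when the fingers have stopped.
- bot.dwell(seconds).
- bot.ik(position, orientation): joint angles nearest the present ones, or None.
- bot.read_state(): the state.
- bot.read_camera(name): name is "scene" or "side" or "wrist"; returns a dict with "image" (480x640x3 uint8, blue, green, red), "depth" (480x640 float32, mm along the optical axis (not along the pixel's ray), 0 where there is no reading), "fovy" (degrees; the focal length in pixels is half the picture's height over the tangent of half this angle, whatever the lens; pixels are square), "cx", "cy" (the principal point, pixels), "eye" and "attitude" of the camera in the world; the wrist camera has in their place "mount" (4x4, takes a point from camera to tool coordinates, whose origin is the TCP and whose axes are the tool frame's). Camera axes: x right, y down, z forward; pixel columns grow to the right and rows downward; lengths in mm; the calibration is good to about 2 mm. The wrist camera is an equidistant fisheye: a pixel r from the principal point sees the ray r / f radians off the axis. A picture is of the moment at which its call begins: read the wrist's pose just before it.
A pose or a line that the arm cannot do raises bot.MotionError and nothing moves.
- bot.finish_job(): hands the job in, once; it reports no verdict.
The state is a dict: "clock": time; "joint_positions": joint angles; "qvel": joint speeds; "effort": joint torques, N m; "ee_pos": TCP position; "tool_rot": TCP orientation; "ft_force": force on the tool from outside, world axes, zero at the start; "moment": the same for the moment, N m; "grip_width": finger opening in mm.
Only numpy, scipy, OpenCV 4.12 (cv2) and the standard library are available. Lean on these libraries where they do the work, as an engineer would, in place of code of your own. Each camera call takes 0.05 s, during which the arm holds its last target.

## Task

Lock the valuables away for the night: put every one of them that is out (white red-capped vial, cream pot, black six-sided pot, black round loupe; some may be absent) into the blue case. Then close the lid right down over the two pins and push an R-clip's straight leg through the hole of each pin, from the outer side, until its bow has sprung over the pin. Leave the mandrel, the abrasive roll and the pliers alone.

Things in the scene. Friction and masses are not known exactly. Their poses are not given: they have to be found in the camera images.
- case: Blue steel case fixed to the bench; origin at the centre of its underside, x to its back, away from the robot, y left, z up. Outside 130 (x) x 225 (y) x 44 mm high, walls and floor 4 mm: inside 122 x 217 mm, 40 mm deep. The lid is hinged on the rear rim (x +65, z 44 mm). Two upright steel pins stand before its front wall.
- case_lid (a joint): Lid angle in rad: 0 closed flat on the case, 1.57 upright, 1.62 its stop; it starts open. Hinge friction holds it at any angle (about 2 N at its free end moves it). The lid is 6 mm thick and reaches 162 mm from the hinge to its free (front) edge; its front lip passes down over the pins; closed, its top is 50 mm above the bench.
- lid_end (a point): Point on the outer (upper) face of the lid, mid-width, 155 mm from the hinge line, 7 mm from the free edge. Behind the open lid stands a wooden bench pin, top 135 mm above the tray.
- left_hole (a point): Centre of the cross hole in the left upright pin (case x -81, y +75, z 56 mm). Pin 24 mm across (head 26), top at z 72 mm. The hole runs along the case's y; 10 mm wide, 11 mm high (z 50.5 to 61.5), rounded mouths, just above the closed lid's lip. The lid's side edge is 37 mm outboard of the pin; a seated clip's grip lies just beyond it, so the clip goes in from the left.
- right_hole (a point): The same for the right pin (case y = -75 mm); a clip goes in from the right.
- clip_1_grip (a point): Centre of the red grip (half-way up) of an R-clip lying flat, 120 mm long, 55 g. Grip block 36 (x) x 24 (y) x 24 mm (z). The straight leg (6 mm wire) runs from it along the clip's own +x at half the grip's height; beside it, on the clip's +y side, the sprung bow (5 mm wire) in its plane, reaching 24 mm from the leg. x points to the leg's tip, z up.
- clip_1_seat (a point): Point on the axis of that clip's straight leg, 60 mm ahead of the grip's centre: it lies in the centre of the pin's hole when the clip is home. The leg's tip is 42 mm further on. Either clip fits either pin, with the bow passing on either side of the pin; pushing it home takes some 5 to 12 N.
- clip_1_bow (a joint): Spring angle of that clip's bow in rad: 0 relaxed; pushed open it rises to about 0.09 while the bow's hump rides over the pin, and falls back to 0 once it has sprung over (or when it is not on a pin).
- clip_2_grip (a point): Centre of the yellow grip (half-way up) of an R-clip lying flat, 120 mm long, 55 g. Grip block 36 (x) x 24 (y) x 24 mm (z). The straight leg (6 mm wire) runs from it along the clip's own +x at half the grip's height; beside it, on the clip's +y side, the sprung bow (5 mm wire) in its plane, reaching 24 mm from the leg. x points to the leg's tip, z up.
- clip_2_seat (a point): Point on the axis of that clip's straight leg, 60 mm ahead of the grip's centre: it lies in the centre of the pin's hole when the clip is home. The leg's tip is 42 mm further on. Either clip fits either pin, with the bow passing on either side of the pin; pushing it home takes some 5 to 12 N.
- clip_2_bow (a joint): Spring angle of that clip's bow in rad: 0 relaxed; pushed open it rises to about 0.09 while the bow's hump rides over the pin, and falls back to 0 once it has sprung over (or when it is not on a pin).
- white_vial_mid (a point): Centre (half-way up) of a white tube with a red cap lying on its side along its own y, 13 mm thick, 57 mm long (it does not roll).
- loupe_mid (a point): Centre (half-way up) of a round black loupe (eyeglass) with a pale rim, 35 mm across, 26 mm high.
- cream_pot_mid (a point): Centre (half-way up) of a round cream-coloured lidded pot, 45 mm across, 25 mm high.
- black_pot_mid (a point): Centre (half-way up) of a black six-sided pot, about 35 mm across, 28 mm high (round top 35 mm across).
- mandrel: Bystander: stepped steel mandrel, 27 x 156 x 27 mm, lying at the left of the tray; origin under its centre.
- abrasive_roll: Bystander: grey roll of abrasive, 68 mm across, 24 mm high, lying flat; origin under its centre.
- round_pliers: Bystander: pliers with blue handles, 42 x 120 x 12 mm; origin under its centre.
Mind the look-alikes: they are no part of the job. Leave any green look-alike of the part that bears black_pot_mid alone.

How it is judged (in metres and radians):
On the way, in this order (a step that is already met when the one before it is completed fails the run):
1. all valuables that are out lie in the case, the lid still open (x of white_vial_mid in the frame of case between -0.061 and 0.061 m and y of white_vial_mid in the frame of case between -0.105 and 0.105 m and z of white_vial_mid in the frame of case between 0 and 0.034 m and x of loupe_mid in the frame of case between -0.061 and 0.061 m and y of loupe_mid in the frame of case between -0.105 and 0.105 m and z of loupe_mid in the frame of case between 0 and 0.034 m and x of cream_pot_mid in the frame of case between -0.061 and 0.061 m and y of cream_pot_mid in the frame of case between -0.105 and 0.105 m and z of cream_pot_mid in the frame of case between 0 and 0.034 m and x of black_pot_mid in the frame of case between -0.061 and 0.061 m and y of black_pot_mid in the frame of case between -0.105 and 0.105 m and z of black_pot_mid in the frame of case between 0 and 0.034 m and value of joint case_lid above 0.3 rad), for 0.2 s.
2. the lid is closed right down (value of joint case_lid below 0.05 rad), for 0.2 s.
At the end, for the whole second after the job is handed in: Valuables that were out lie inside the case, lid closed (under 0.05 rad), and each pin holds one clip (either): seat point within 10 mm of the hole centre, leg along the hole within 0.25 rad, bow sprung back (under 0.04 rad) (x of white_vial_mid in the frame of case between -0.061 and 0.061 m and y of white_vial_mid in the frame of case between -0.105 and 0.105 m and z of white_vial_mid in the frame of case between 0 and 0.034 m and x of loupe_mid in the frame of case between -0.061 and 0.061 m and y of loupe_mid in the frame of case between -0.105 and 0.105 m and z of loupe_mid in the frame of case between 0 and 0.034 m and x of cream_pot_mid in the frame of case between -0.061 and 0.061 m and y of cream_pot_mid in the frame of case between -0.105 and 0.105 m and z of cream_pot_mid in the frame of case between 0 and 0.034 m and x of black_pot_mid in the frame of case between -0.061 and 0.061 m and y of black_pot_mid in the frame of case between -0.105 and 0.105 m and z of black_pot_mid in the frame of case between 0 and 0.034 m and value of joint case_lid below 0.05 rad and ((distance between clip_1_seat and left_hole below 0.01 m and angle between the x axis of clip_1_seat and the y axis of left_hole, either way round below 0.25 rad and value of joint each of clip_1_bow, clip_2_bow below 0.04 rad and distance between clip_2_seat and right_hole below 0.01 m and angle between the x axis of clip_2_seat and the y axis of right_hole, either way round below 0.25 rad) or (distance between clip_1_seat and right_hole below 0.01 m and angle between the x axis of clip_1_seat and the y axis of right_hole, either way round below 0.25 rad and value of joint each of clip_1_bow, clip_2_bow below 0.04 rad and distance between clip_2_seat and left_hole below 0.01 m and angle between the x axis of clip_2_seat and the y axis of left_hole, either way round below 0.25 rad))); the robot touches nothing.
It fails at once if the mandrel is knocked or moved more than 30 mm (distance of mandrel from where it was at the start of the episode above 0.03 m).
It fails at once if the abrasive roll is knocked or moved more than 30 mm (distance of abrasive_roll from where it was at the start of the episode above 0.03 m).
It fails at once if the round pliers is knocked or moved more than 30 mm (distance of round_pliers from where it was at the start of the episode above 0.03 m).
Of white_vial, loupe, cream_pot, black_pot only 3 to 4 are there at a start; the rules pass over those that are not, and their reading is None.
At some moment in a run one of loupe, cream_pot, black_pot may be knocked a few centimetres aside while the robot is not near it.
It also fails if it takes over 192 s, if anything falls off the work surface, if the arm or the gripper's body presses on something with over 40 N, if the wrist force passes 120 N, or if a joint passes its speed limit or range.

## Working session

There is one attempt and no reset: what is moved stays moved. The work goes in short steps, each a Python script; the robot and the scene stay as the last script left them, time stands still between calls to the robot, and variables do not carry over. Pictures are saved under pics/ and viewed, and the job is handed in when it is done.

```bash
ls; mkdir -p pics; cat > h.py <<'E'
import numpy as np, cv2
from scipy.spatial.transform import Rotation as R
from rig import bot
def rot(q): return R.from_quat([q[1],q[2],q[3],q[0]])
def quat(r):
    q=r.as_quat(); return [q[3],q[0],q[1],q[2]]
def snap(cam,name=None):
    c=bot.read_camera(cam)
    if name: cv2.imwrite(f'pics/{name}.png',c['image'])
    return c
def world(c,u,v,z=None,st=None):
    """pixel->world by depth (z None) or plane z"""
    f=c['image'].shape[0]/2/np.tan(np.radians(c['fovy'])/2)
    d=np.array([(u-c['cx'])/f,(v-c['cy'])/f,1.])
    A=rot(c['attitude']); e=np.array(c['eye'])
    if z is None:
        return e+A.apply(d*c['depth'][int(round(v)),int(round(u))])
    w=A.apply(d); return e+w*(z-e[2])/w[2]
E
python3 - <<'E'
from h import *
import pickle
s=bot.read_state();print({k:np.round(v,3) for k,v in s.items()})
for n in ['scene','side','wrist']:
    c=snap(n,n+'0'); print(n,c['fovy'],c['cx'],c['cy'],c.get('eye'),c.get('attitude'),c.get('mount'),(c['depth']>0).mean())
    pickle.dump(c,open(n+'0.pkl','wb'))
E
```

```text
pics
{'clock': np.float64(0.0), 'joint_positions': array([ 1.233,  0.3  ,  1.522,  0.   ,  1.321, -0.067]), 'qvel': array([ 0.   ,  0.   , -0.001,  0.   ,  0.   ,  0.001]), 'effort': array([-3.0000e-03, -5.4351e+01, -3.6179e+01, -0.0000e+00,  4.0000e-03,
       -0.0000e+00]), 'ee_pos': array([147.034, 529.712, 221.498]), 'tool_rot': array([-0.563,  0.563,  0.428, -0.428]), 'ft_force': array([-0.112, -0.437, -0.268]), 'moment': array([-0.068,  0.01 ,  0.053]), 'grip_width': np.float64(85.549)}
scene 50.548271463398706 320.047400068797 232.68228339261222 [-163.76288465 -655.45857381  510.18922517] [-0.49646979  0.77829381 -0.32232986  0.20947541] None 0.99591796875
side 57.35105953330749 313.1420106408507 238.309628828386 [260.32859963 649.90806844 643.90463221] [ 0.07727503 -0.15382309  0.89125909 -0.41955245] None 0.99580078125
wrist 65.70646984690485 323.54889185166945 239.23950376952735 None None [[ 9.99998722e-01 -1.33590494e-03 -8.78797669e-04  1.13027944e+00]
 [ 4.22043491e-04 -3.09587919e-01  9.50870729e-01 -1.52133559e+02]
 [-1.54233804e-03 -9.50869884e-01 -3.09586959e-01  7.99267619e+01]
 [ 0.00000000e+00  0.00000000e+00  0.00000000e+00  1.00000000e+00]] 0.9959505208333334
```

View pics/scene0.png

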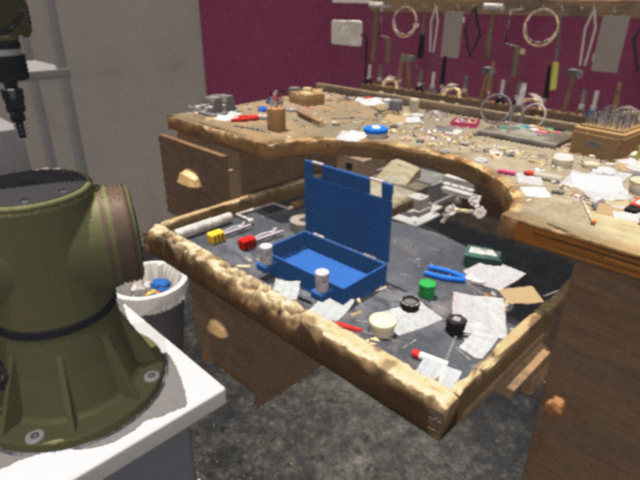

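View pics/side0.png

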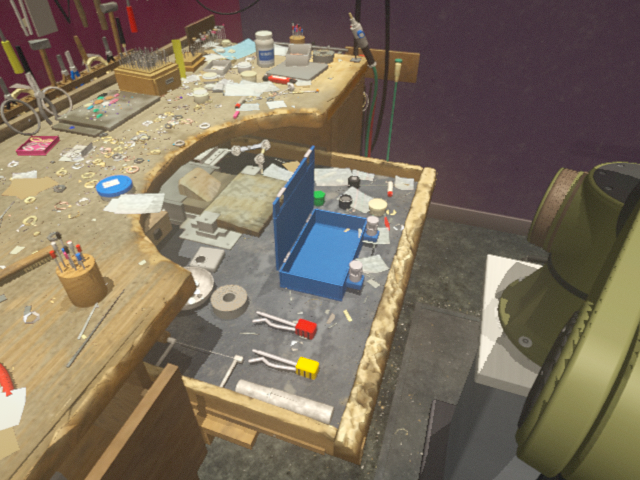

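View pics/wrist0.png

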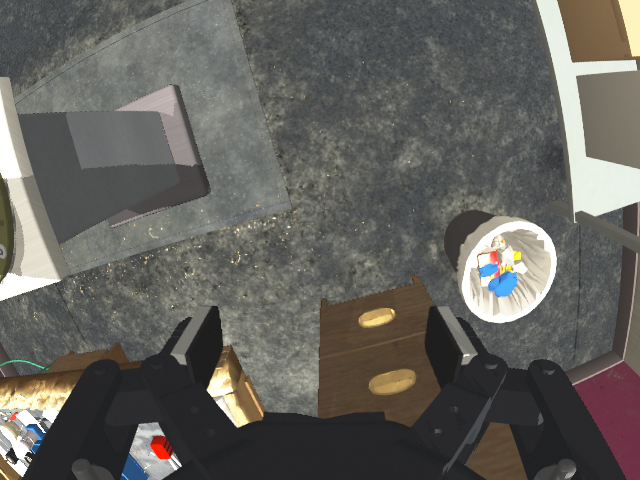

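The scene view shows the blue case at about (330,265) with its lid open. The cream pot is at (382,325), the loupe at (410,303), the black pot at (456,325), the vial near (425,358) and a green look-alike at (427,289). The clips are at (215,237) for yellow and (247,243) for red. I'll enlarge these.

```bash
python3 - <<'E'
import cv2
s=cv2.imread('pics/scene0.png');d=cv2.imread('pics/side0.png')
def crop(i,x,y,w,h,k,n):
    cv2.imwrite(f'pics/{n}.png',cv2.resize(i[y:y+h,x:x+w],None,fx=k,fy=k,interpolation=cv2.INTER_CUBIC))
crop(s,330,270,160,120,5,'s_val'); crop(s,170,200,160,100,5,'s_clip')
crop(s,240,150,160,150,4,'s_case')
crop(d,230,290,110,100,6,'d_clip'); crop(d,300,160,130,100,6,'d_val'); crop(d,260,140,140,170,3.5,'d_case')
E
```

```text
(no output)
```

View pics/s_val.png

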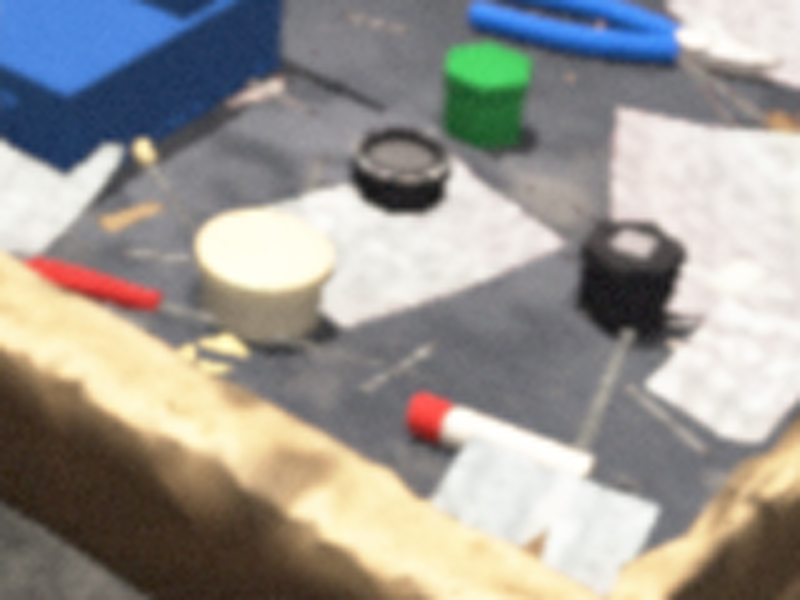

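View pics/s_case.png

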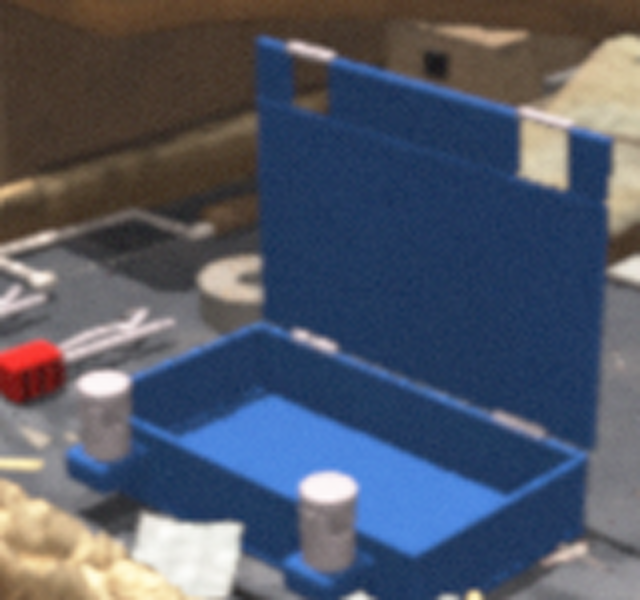

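View pics/d_case.png

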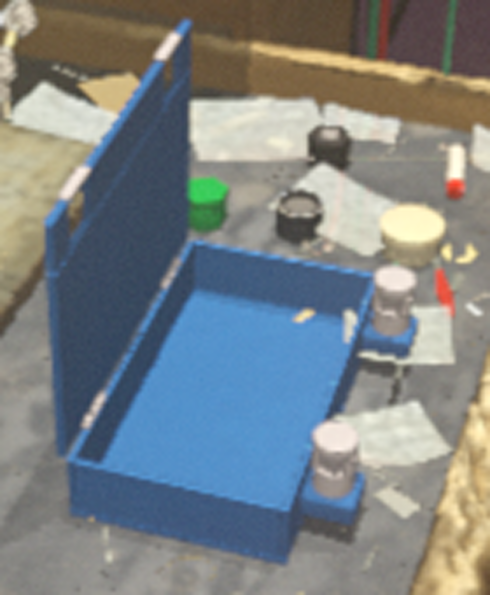

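View pics/d_clip.png

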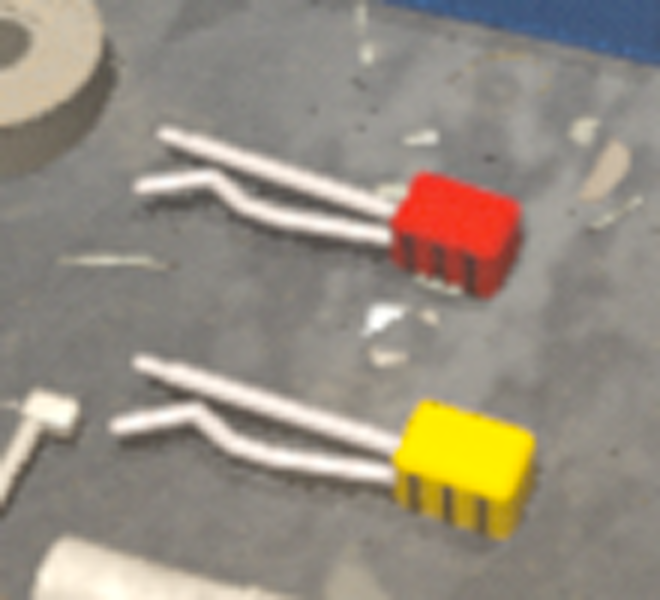

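View pics/d_val.png

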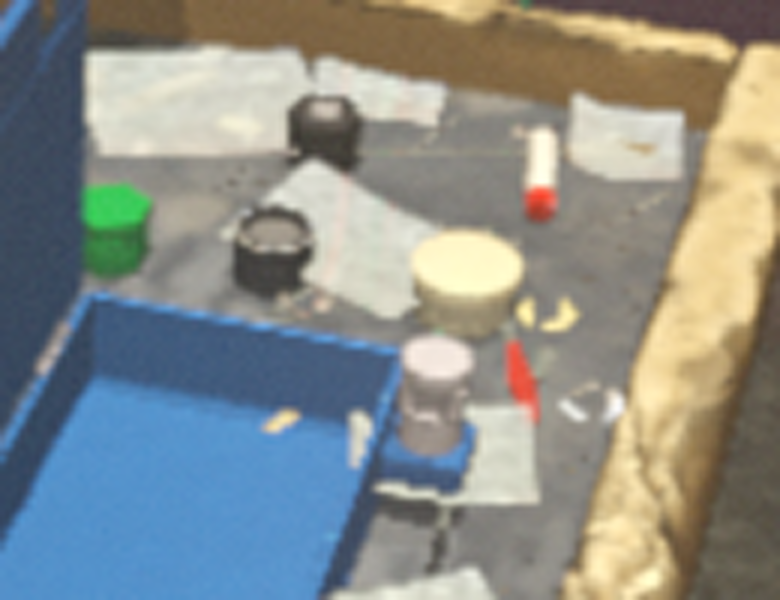

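```bash
cat > m.py <<'E'
from h import *
import pickle
S=pickle.load(open('scene0.pkl','rb'));D=pickle.load(open('side0.pkl','rb'))
def p(c,n,u,v,z):
    a=world(c,u,v,z); b=world(c,u,v)
    print(n,'plane',np.round(a,1),'depth',np.round(b,1))
    return a
A=lambda n,x,y,z:p(S,'S '+n,330+x/5,270+y/5,z)
B=lambda n,x,y,z:p(D,'D '+n,300+x/6,160+y/6,z)
A('cream',263,248,25);B('cream',468,262,25)
A('loupe',403,160,26);B('loupe',274,232,26)
A('black',634,245,28);B('black',325,108,28)
A('vialcap',428,418,6.5);A('vialend',580,460,6.5);B('cap',540,207,6.5);B('end',542,132,6.5)
A=lambda n,x,y,z:p(S,'S '+n,240+x/4,150+y/4,z)
B=lambda n,x,y,z:p(D,'D '+n,260+x/3.5,140+y/3.5,z)
A('pinL',104,382,72);A('pinR',328,487,72);B('pinL',336,437,72);B('pinR',394,280,72)
A('rr',588,458,44);A('rl',265,325,44);B('rl',72,462,44);B('rr',193,243,44);B('fr',372,275,44);B('fl',290,508,44)
B=lambda n,x,y,z:p(D,'D '+n,230+x/6,290+y/6,z)
B('redgrip',458,212,24);B('redtip',165,132,12);B('redroot',395,208,12)
B('yelgrip',465,445,24);B('yeltip',140,360,12);B('yelroot',398,445,12)
E
python3 m.py
```

```text
S cream plane [ 413.4 -233.3   25. ] depth [ 412.3 -234.1   26. ]
D cream plane [ 415.3 -232.3   25. ] depth [ 414.4 -227.5   28.4]
S loupe plane [ 489.8 -235.1   26. ] depth [ 494.4 -232.2   22.6]
D loupe plane [ 495.7 -225.8   26. ] depth [ 496.6 -229.    23.7]
S black plane [ 498.8 -321.5   28. ] depth [ 497.6 -322.1   28.9]
D black plane [ 501.3 -322.9   28. ] depth [ 500.6 -320.2   29.7]
S vialcap plane [ 399.2 -311.4    6.5] depth [ 395.  -313.9   10.2]
S vialend plane [ 415.4 -355.9    6.5] depth [ 407.4 -360.1   13.5]
D cap plane [ 400.2 -309.3    6.5] depth [ 399.9 -307.9    7.4]
D end plane [ 412.1 -369.     6.5] depth [ 410.8 -360.3   11.9]
S pinL plane [394.2  42.9  72. ] depth [393.4  41.9  72.6]
S pinR plane [ 397.4 -107.    72. ] depth [ 397.6 -106.9   71.9]
D pinL plane [396.1  46.8  72. ] depth [396.3  46.   71.3]
D pinR plane [ 400.4 -101.7   72. ] depth [ 400.4 -101.8   71.9]
S rr plane [ 542.9 -140.    44. ] depth [ 543.6 -139.5   43.5]
S rl plane [538.3  80.2  44. ] depth [538.6  80.5  43.8]
D rl plane [537.2  86.1  44. ] depth [537.7  85.2  43. ]
D rr plane [ 543.5 -134.4   44. ] depth [ 543.9 -135.3   43.3]
D fr plane [ 422. -139.   44.] depth [ 422.3 -140.4   42.9]
D fl plane [411.2  80.   44. ] depth [412.4  75.2  38.9]
D redgrip plane [448.8 178.7  24. ] depth [448.7 179.   24.4]
D redtip plane [550.4 170.3  12. ] depth [548.8 173.   15.5]
D redroot plane [471.1 174.5  12. ] depth [466.7 184.4  25.2]
D yelgrip plane [418.6 254.   24. ] depth [418.4 254.4  24.6]
D yeltip plane [520.1 250.8  12. ] depth [518.3 253.7  16.5]
D yelroot plane [439.4 252.6  12. ] depth [438.4 254.8  15.4]
```

View pics/s_clip.png

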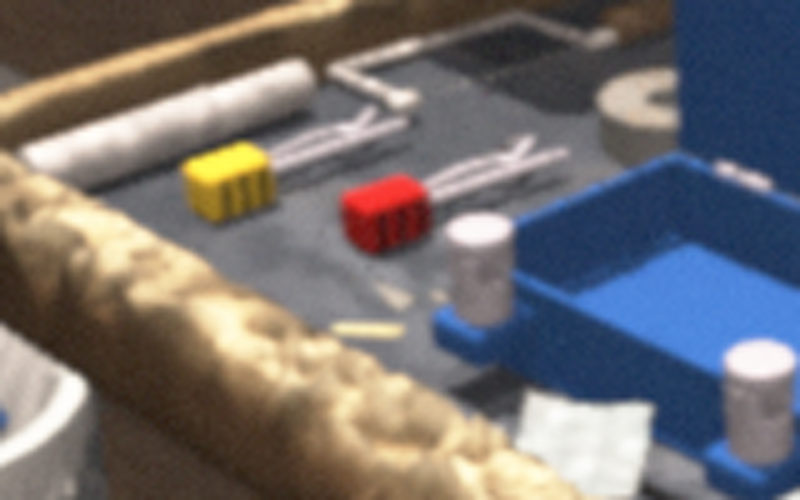

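```bash
cat >> h.py <<'E'
def down(a):
    x=np.array([np.cos(a),np.sin(a),0]);y=np.array([0,0,-1.]);return quat(R.from_matrix(np.c_[x,y,np.cross(x,y)]))
def up():
    s=bot.read_state();return s
def wsnap(name=None):
    s=bot.read_state();c=snap('wrist',name);c['p']=np.array(s['ee_pos']);c['R']=rot(s['tool_rot']);return c
def wray(c,u,v):
    f=c['image'].shape[0]/2/np.tan(np.radians(c['fovy'])/2)
    du,dv=u-c['cx'],v-c['cy'];r=np.hypot(du,dv);t=r/f
    d=np.array([np.sin(t)*du/max(r,1e-9),np.sin(t)*dv/max(r,1e-9),np.cos(t)])
    M=c['mount'];o=c['p']+c['R'].apply(M[:3,3]);return o,c['R'].apply(M[:3,:3]@d),np.cos(t)
def wworld(c,u,v,z=None):
    o,d,ct=wray(c,u,v)
    if z is None: return o+d*c['depth'][int(round(v)),int(round(u))]/ct
    return o+d*(z-o[2])/d[2]
def wproj(c,P):
    M=np.array(c['mount']);q=c['R'].inv().apply(np.array(P)-c['p']);q=M[:3,:3].T@(q-M[:3,3])
    f=c['image'].shape[0]/2/np.tan(np.radians(c['fovy'])/2)
    r=np.hypot(q[0],q[1]);t=np.arctan2(r,q[2]);return c['cx']+f*t*q[0]/r,c['cy']+f*t*q[1]/r
def fproj(c,P):
    f=c['image'].shape[0]/2/np.tan(np.radians(c['fovy'])/2)
    q=rot(c['attitude']).inv().apply(np.array(P)-np.array(c['eye']));return c['cx']+f*q[0]/q[2],c['cy']+f*q[1]/q[2]
E
python3 - <<'E'
from h import *
import pickle
s=bot.read_state();print(rot(s['tool_rot']).as_matrix().round(3), bot.tip_reach)
for a in [0,np.pi/2,np.pi,-np.pi/2]:
  for P in ([430,-270,150],[478,-28,100],[410,-340,25],[330,-30,300]):
    q=bot.ik(P,down(a));print(round(a,2),P,None if q is None else np.round(q,2))
bot.move_joints([0.9,0.0,1.5,0,1.6,0]) if 0 else None
bot.servo_line([147,530,330])
a=-np.pi/2
E
```

```text
[[ 0.267 -0.    -0.964]
 [ 0.964 -0.001  0.267]
 [-0.001 -1.     0.   ]] 19.0
0 [430, -270, 150] [-0.63  0.28  1.72 -0.    1.14 -0.63]
0 [478, -28, 100] [-0.14  0.29  1.85 -0.    1.01 -0.14]
0 [410, -340, 25] [-0.76  0.51  1.73 -0.    0.89 -0.76]
0 [330, -30, 300] [-0.2  -0.27  1.92 -0.    1.49 -0.2 ]
1.57 [430, -270, 150] [-0.63  0.28  1.72 -0.    1.14 -2.2 ]
1.57 [478, -28, 100] [-0.14  0.29  1.85 -0.    1.01 -1.71]
1.57 [410, -340, 25] [-0.76  0.51  1.73 -0.    0.89 -2.33]
1.57 [330, -30, 300] [-0.2  -0.27  1.92 -0.    1.49 -1.77]
3.14 [430, -270, 150] [-0.63  0.28  1.72 -0.    1.14  2.51]
3.14 [478, -28, 100] None
3.14 [410, -340, 25] [-0.76  0.51  1.73 -0.    0.89  2.38]
3.14 [330, -30, 300] None
-1.57 [430, -270, 150] [-0.63  0.28  1.72 -0.    1.14  0.94]
-1.57 [478, -28, 100] [-0.14  0.29  1.85 -0.    1.01  1.44]
-1.57 [410, -340, 25] [-0.76  0.51  1.73 -0.    0.89  0.81]
-1.57 [330, -30, 300] [-0.2  -0.27  1.92 -0.    1.49  1.37]
```

```bash
python3 - <<'E'
from h import *
import pickle
bot.move_to([250,280,350],down(0.6))
bot.move_to([340,-200,350],down(0))
bot.move_to([440,-270,190],down(0))
c=wsnap('w1');pickle.dump(c,open('w1.pkl','wb'))
snap('scene','scene1');print(bot.read_state()['clock'])
E
```

```text
4.7583
```

View pics/w1.png

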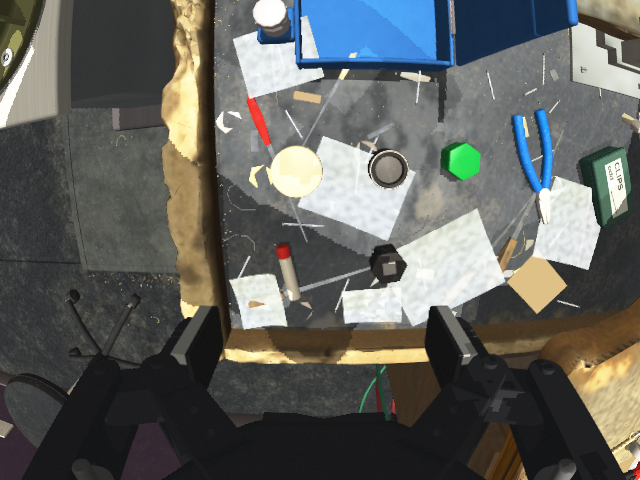

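View pics/scene1.png

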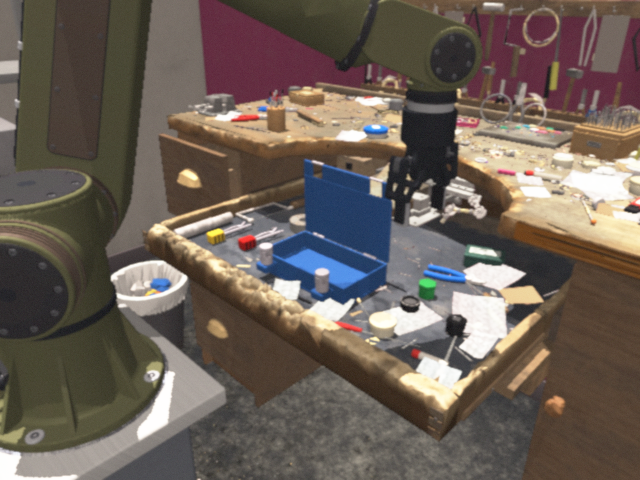

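The wrist view shows the cream pot at (296,172), the loupe at (388,168), the black pot at (388,264) and the vial from (283,246) to (293,298). The right pin's top is at (270,12).

```bash
python3 - <<'E'
from h import *
import pickle
c=pickle.load(open('w1.pkl','rb'))
for n,u,v,z in [('cream',296,171,25),('loupe',388,167,26),('black',387,262,28),('cap',283,248,6.5),('end',294,297,6.5),('pinR',270,12,72),('case fr',297,64,44),('case rr',449,64,44)]:
    print(n,wworld(c,u,v,z).round(1),wworld(c,u,v).round(1))
i=c['image'][130:310,240:430];cv2.imwrite('pics/w1c.png',cv2.resize(i,None,fx=3,fy=3,interpolation=2))
E
```

```text
cream [ 416.4 -231.2   25. ] [ 416.6 -231.    26.8]
loupe [ 495.8 -227.2   26. ] [ 496.6 -227.8   21.4]
black [ 498.5 -314.2   28. ] [ 498.3 -313.8   29.2]
cap [ 401.  -308.     6.5] [ 401.7 -305.7   12.9]
end [ 410.  -360.8    6.5] [ 410.6 -357.6   12.7]
pinR [ 401.6 -105.2   72. ] [ 401.5 -105.1   71.6]
case fr [ 419.3 -141.8   44. ] [ 419.2 -141.5   41.7]
case rr [ 542.5 -136.6   44. ] [ 542.7 -136.5   43.3]
```

View pics/w1c.png

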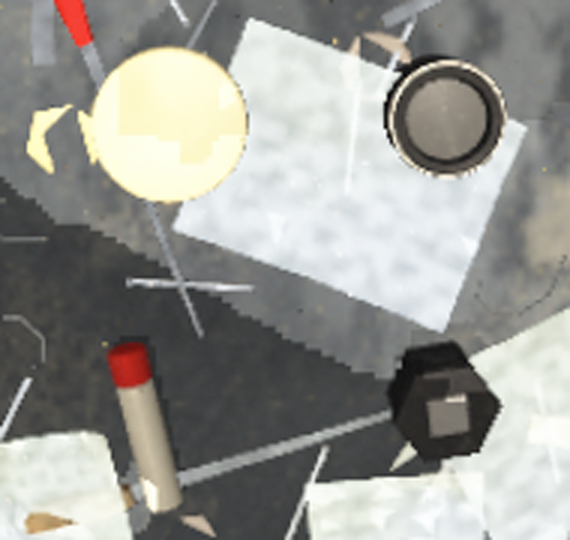

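```bash
cat >> h.py <<'E'
O=np.array([478.6,-27.6]);T=0.028
def case(x,y): return O+np.array([np.cos(T)*x-np.sin(T)*y,np.sin(T)*x+np.cos(T)*y])
def pick(x,y,z,a,op,f=30):
    bot.move_gripper(op)
    bot.move_to([x,y,120],down(a))
    hit=bot.servo_line([x,y,z],speed=120,until_force=15)
    bot.move_gripper(0,f); s=bot.read_state()
    print('hit',hit,'z',s['ee_pos'].round(1) if hasattr(s['ee_pos'],'round') else s['ee_pos'],'grip',s['grip_width'],'F',np.round(s['ft_force'],1))
    bot.servo_line([x,y,120],speed=200)
    print('lifted grip',bot.read_state()['grip_width'])
def place(cx,cy,z,a,rel):
    x,y=case(cx,cy)
    bot.servo_line([x,y,120],down(a),speed=250)
    hit=bot.servo_line([x,y,z],speed=100,until_force=10)
    bot.move_gripper(rel); bot.servo_line([x,y,120],speed=250)
    s=bot.read_state();print('placed hit',hit,'clock',s['clock'])
E
python3 - <<'E'
from h import *
pick(415.8,-231.5,23,0,75)
place(-5,-72,28,T,57)
snap('scene','scene2')
bot.move_to([470,-240,190],down(0));c=wsnap('w2')
import pickle;pickle.dump(c,open('w2.pkl','wb'))
E
```

```text
hit False z [ 415.8 -231.5   23. ] grip 0.1584592291907026 F [ 0.4  0.6 -0.2]
lifted grip -0.21410913566493653
placed hit False clock 10.625
```

View pics/w2.png

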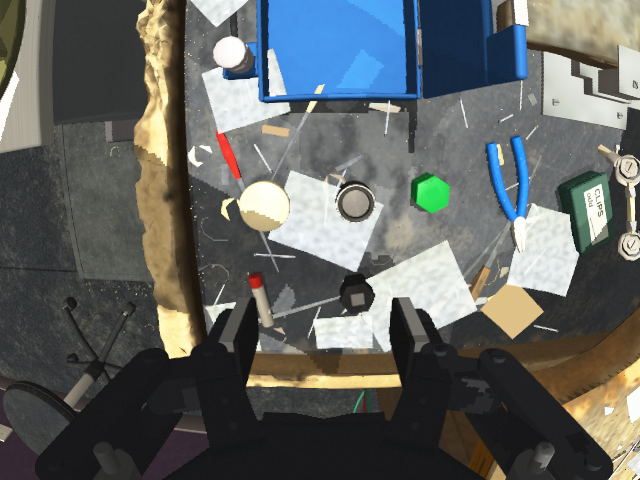

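View pics/scene2.png

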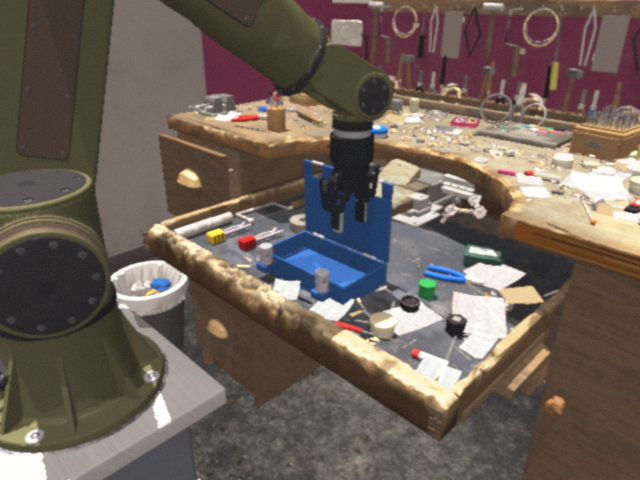

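```bash
python3 - <<'E'
from h import *
import pickle
c=pickle.load(open('w2.pkl','rb'))
for n,u,v,z in [('cream',264,205,25),('loupe',355,200,26),('black',356,296,28),('cap',255,279,6.5),('pinR',230,50,72)]:
    print(n,wworld(c,u,v,z).round(1),wworld(c,u,v).round(1))
print(wproj(c,c['p']),c['p'],c['R'].as_matrix().round(3))
bot.move_gripper(75)
bot.move_to([414,-231,120],down(0)); snap('scene','sa');wsnap('wa')
bot.servo_line([414,-231,40],speed=120); snap('scene','sb');wsnap('wb')
E
```

```text
cream [ 416.7 -230.2   25. ] [ 417.  -229.8   26.6]
loupe [ 496.3 -225.8   26. ] [ 496.6 -226.7   21.8]
black [ 499.4 -317.1   28. ] [ 499.3 -316.7   28.9]
cap [ 400.5 -309.4    6.5] [ 401.8 -306.7   12.7]
pinR [ 401.9 -103.    72. ] [ 401.7 -102.8   71.3]
(np.float64(324.3298353907983), np.float64(303.23014251768296)) [ 469.60208072 -239.7067155   188.82723237] [[ 1.    -0.002  0.001]
 [-0.001  0.001  1.   ]
 [-0.002 -1.     0.001]]
```

View pics/sb.png

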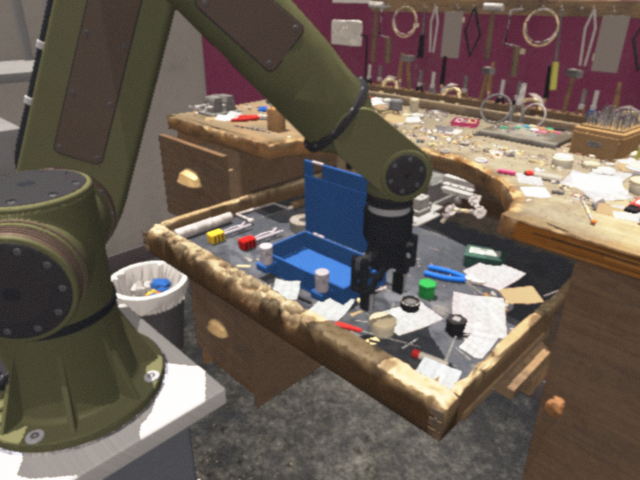

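View pics/wb.png

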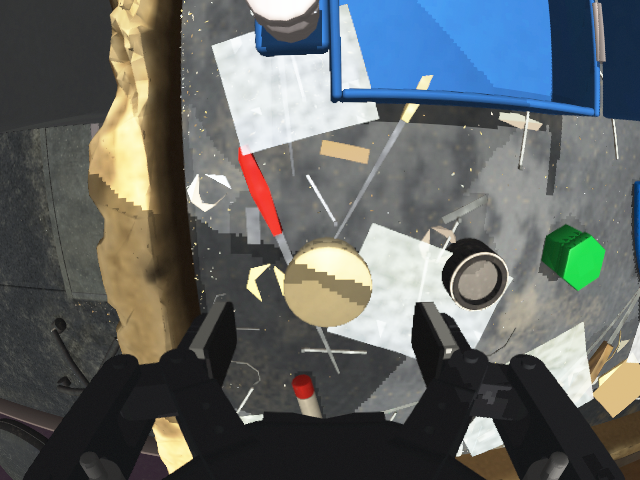

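```bash
python3 - <<'E'
from h import *
import pickle
s=bot.read_state();print(np.round(s['ee_pos'],1),s['grip_width'],rot(s['tool_rot']).as_matrix().round(3))
S=snap('scene');
for P in [(414-40,-231,31),(414+40,-231,31),(414,-231,25)]: print(fproj(S,P))
im=S['image'][220:370,310:470];cv2.imwrite('pics/sb2.png',cv2.resize(im,None,fx=5,fy=4,interpolation=2))
c=wsnap()
for P in [(414-37,-231,31),(414+37,-231,31),(414,-231,25),(416.5,-231,25)]: print(wproj(c,P))
for u,v in [(222,303),(235,305),(210,350),(430,303)]: print(u,v,wworld(c,u,v).round(1))
D=snap('side');im=D['image'][100:280,300:460];cv2.imwrite('pics/db2.png',cv2.resize(im,None,fx=4,fy=3.3,interpolation=2))
E
```

```text
[ 414.5 -231.3   40.8] 74.9313032966527 [[ 1.     0.001 -0.   ]
 [ 0.    -0.001  1.   ]
 [ 0.001 -1.    -0.001]]
(np.float64(366.4017554334375), np.float64(325.8028518029652))
(np.float64(396.54837804648287), np.float64(306.557267642962))
(np.float64(381.73077753590223), np.float64(318.90601977574244))
(np.float64(248.11252713547123), np.float64(292.755888979967))
(np.float64(398.7300057631501), np.float64(292.46953784504785))
(np.float64(323.4129279462919), np.float64(288.0181400041755))
(np.float64(328.4187850907615), np.float64(288.0057043043919))
222 303 [ 373.4 -219.2   64.4]
235 305 [ 361.3 -254.5    0.6]
210 350 [ 376.7 -220.6   95.2]
430 303 [ 456.6 -219.3   64.8]
```

View pics/sb2.png

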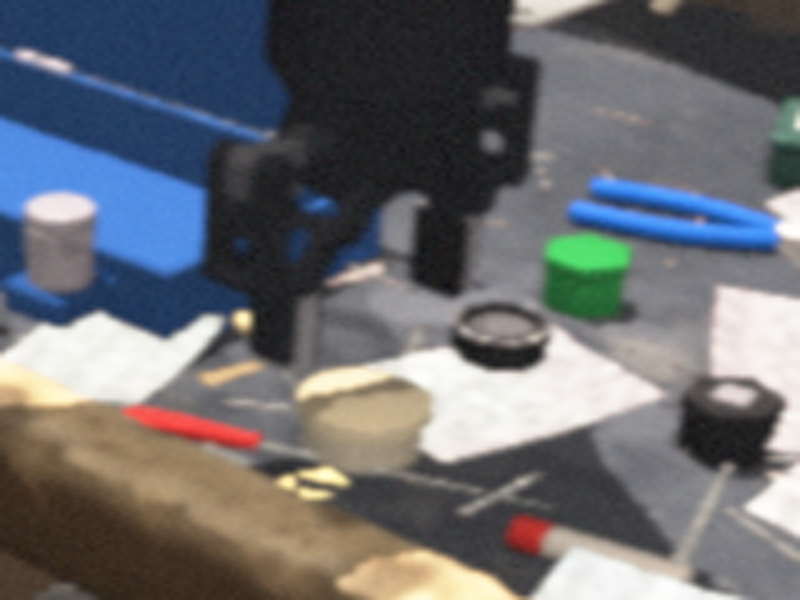

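View pics/db2.png

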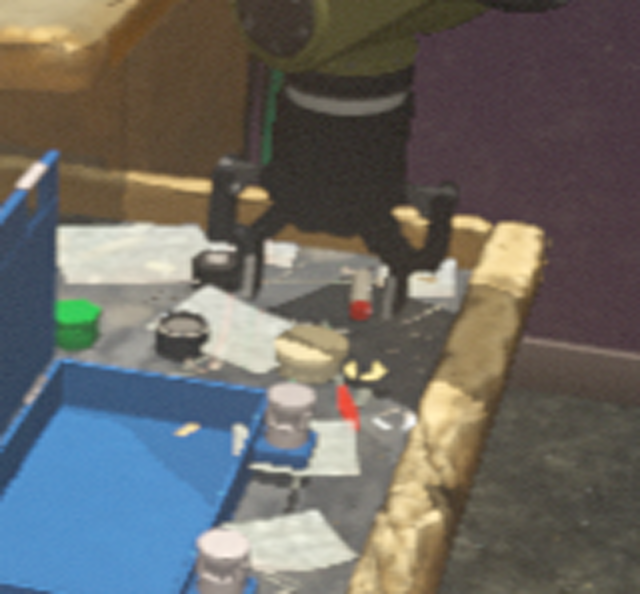

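The fingertips look about 20 mm higher than the stated reach would put them. The grip also closed empty with the TCP at z 23. I'll probe the bare tray to measure the real reach.

```bash
python3 - <<'E'
from h import *
bot.servo_line([414.5,-231.3,90],speed=150)
bot.move_gripper(0,20)
bot.servo_line([455,-275,60],speed=200)
wsnap('wc')
S=snap('scene');im=S['image'][220:370,310:470];cv2.imwrite('pics/sc2.png',cv2.resize(im,None,fx=5,fy=4,interpolation=2))
print('tip expected',fproj(S,(455,-275,41)), fproj(S,(455,-275,60)))
h=bot.servo_line([455,-275,-10],speed=20,until_force=5)
s=bot.read_state();print(h,np.round(s['ee_pos'],1),np.round(s['ft_force'],1),s['clock'])
bot.servo_line([455,-275,90],speed=150)
E
```

```text
tip expected (np.float64(418.8094635733536), np.float64(311.63841068717045)) (np.float64(419.8258782349726), np.float64(301.8464698086596))
True [ 455.  -275.    -9.1] [-1.3  0.6  5.2] 18.3083
```

View pics/sc2.png

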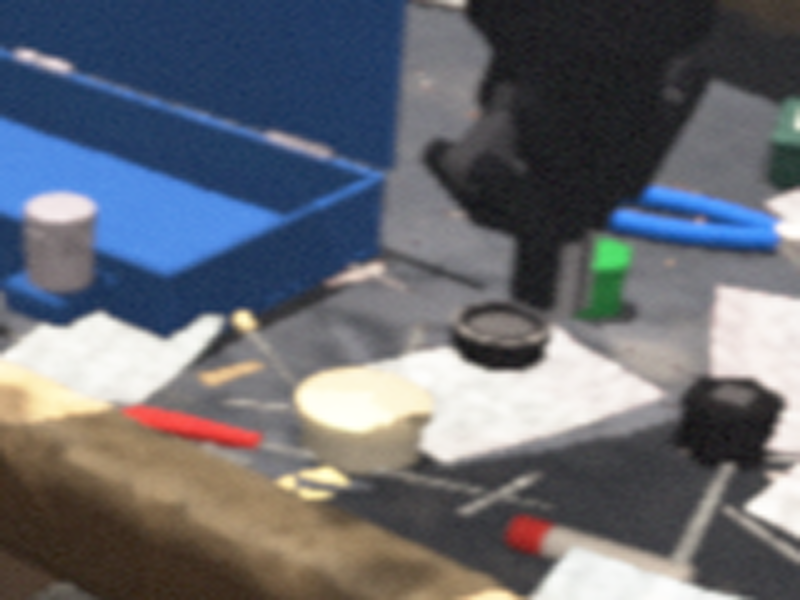

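View pics/wc.png

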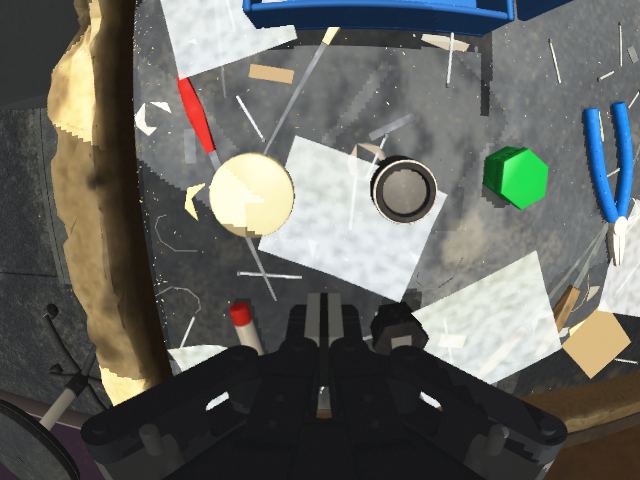

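The tips touch the tray at TCP z −9, so they sit 9 mm behind the stated TCP when shut, and further back when open. I'll correct for that and retry the cream pot.

```bash
python3 - <<'E'
from h import *
pick(416.3,-231,-7,0,75)
snap('scene','s3a')
place(-5,-72,-1,T+np.pi/2,53)
snap('scene','scene3')
E
```

```text
hit False z [ 416.5 -231.1   -6.4] grip 43.378858373226706 F [-1.4  1.2  6.2]
lifted grip 43.20081654095888
placed hit False clock 26.65
```

View pics/scene3.png

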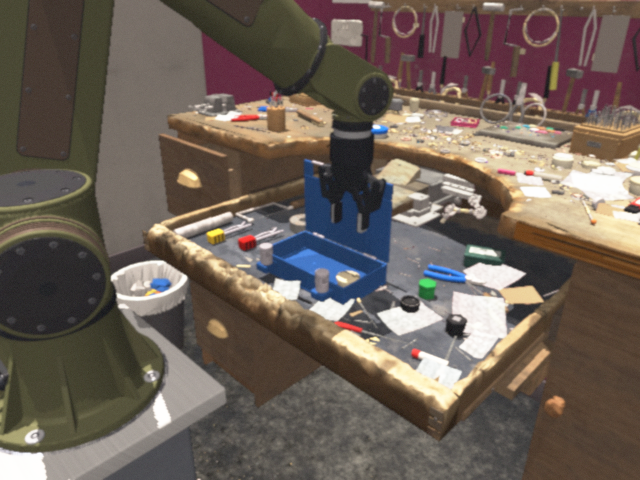

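The cream pot is now in the case at about (348,278). The loupe at (410,303) and the black pot at (456,325) are unchanged. Next is the loupe.

```bash
python3 - <<'E'
from h import *
pick(496.2,-226.5,-5,0,65)
place(-18,-14,1,T,45)
bot.move_to([480,-285,130],down(0))
c=wsnap('w4');import pickle;pickle.dump(c,open('w4.pkl','wb'));snap('scene','scene4')
E
```

```text
hit False z [ 496.5 -226.6   -4.3] grip 33.32962860587752 F [-1.4  0.5  6.6]
lifted grip 33.64265472539627
placed hit False clock 33.7083
```

View pics/w4.png

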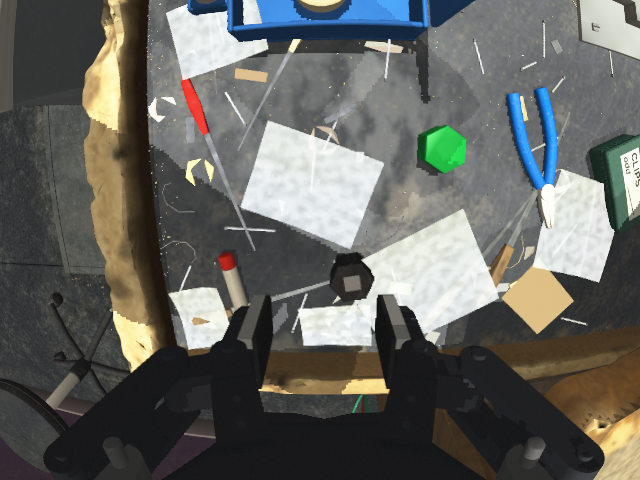

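View pics/scene4.png

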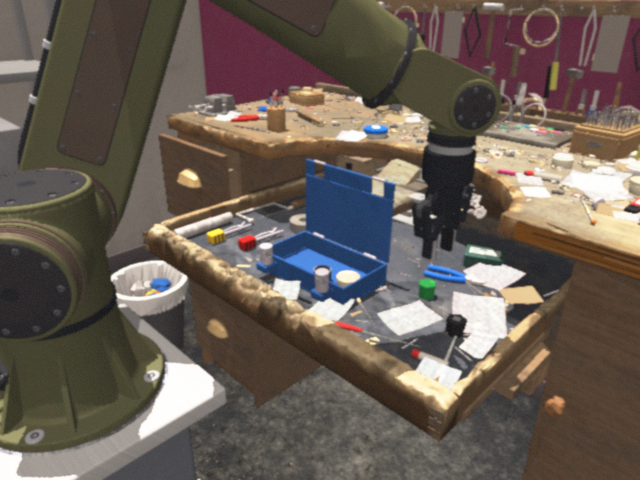

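The loupe has gone from the tray. It should be in the case behind the right pin, and I'll check later. The black pot is at (351,279) and the vial runs from (227,262) to (240,302).

```bash
python3 - <<'E'
from h import *
import pickle
c=pickle.load(open('w4.pkl','rb'))
b=wworld(c,352,280,28);print('black',b.round(1),wworld(c,352,280).round(1),'cap',wworld(c,227,262,6.5).round(1))
assert abs(b[0]-499)<6 and abs(b[1]+316)<8
pick((b[0]+499)/2,(b[1]-317)/2,-4,-0.46,65)
place(-18,26,2,T-0.3,45)
S=snap('scene','scene5')
bot.move_to([430,-290,110],down(0))
c=wsnap('w5');pickle.dump(c,open('w5.pkl','wb'))
E
```

```text
black [ 500.8 -317.9   28. ] [ 500.7 -317.6   28.6] cap [ 400.9 -312.2    6.5]
hit False z [ 500.1 -317.6   -3.3] grip 33.67184898804276 F [-2.1  1.5  5.8]
lifted grip 33.749399087416684
placed hit False clock 41.5917
```

View pics/w5.png

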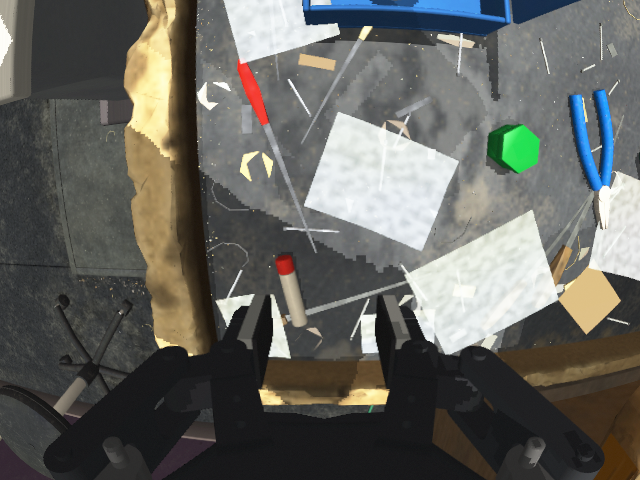

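View pics/scene5.png

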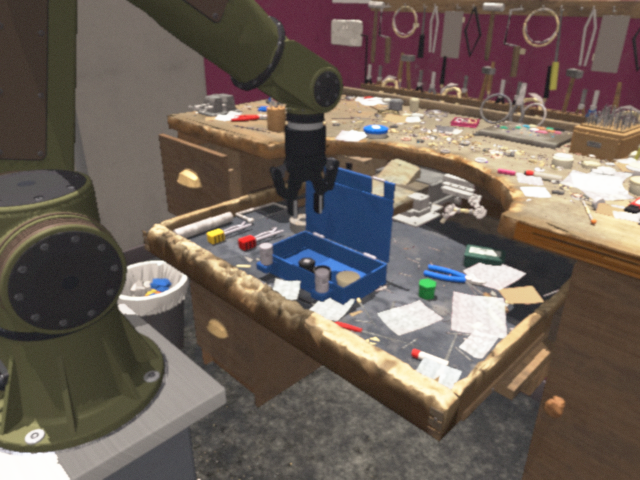

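The black pot is in at (307,263). In the wrist view the vial runs from (286,258) to (299,322). I'll check its position and the clearance to the tray's right wall.

```bash
python3 - <<'E'
from h import *
import pickle
c=pickle.load(open('w5.pkl','rb'))
a=wworld(c,286,262,6.5);b=wworld(c,299,320,6.5);print(a.round(1),b.round(1),np.hypot(*(a-b)[:2]))
for u,v in [(310,362),(310,375),(310,385),(310,393),(185,300),(170,300),(160,330)]: print(u,v,wworld(c,u,v).round(1))
E
```

```text
[ 401.9 -309.3    6.5] [ 410.2 -358.8    6.5] 50.219005051192724
310 362 [ 417.9 -404.8    0.9]
310 375 [ 418.5 -404.    20.1]
310 385 [ 418.7 -406.9   29.5]
310 393 [ 419.  -407.5   38.7]
185 300 [ 332.5 -325.2   40.8]
170 300 [ 321.3 -325.    42.2]
160 330 [ 307.8 -351.1   41.9]
```

```bash
python3 - <<'E'
from h import *
import pickle
pick(405.8,-332,-6.5,0.165,45)
place(2,72,12,T,32)
x,y=case(-25,10)
bot.move_to([430,-40,260],down(0))
c=wsnap('w6');pickle.dump(c,open('w6.pkl','wb'));snap('scene','scene6')
E
```

```text
hit False z [ 406.  -332.2   -6. ] grip 11.710935643880783 F [-1.3  1.1  6. ]
lifted grip 11.727976653816535
placed hit False clock 49.6
```

View pics/w6.png

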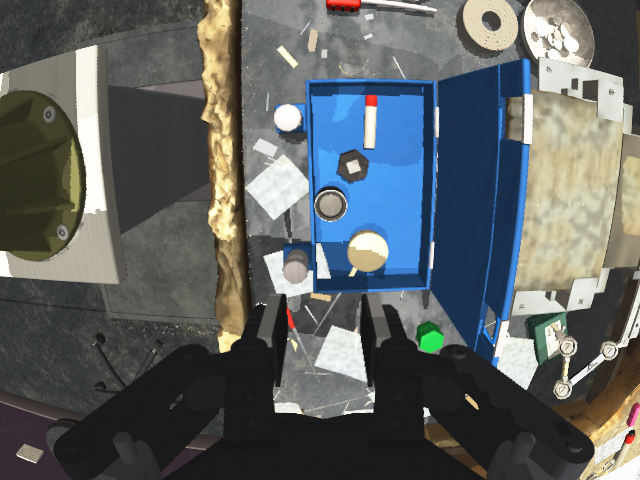

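View pics/scene6.png

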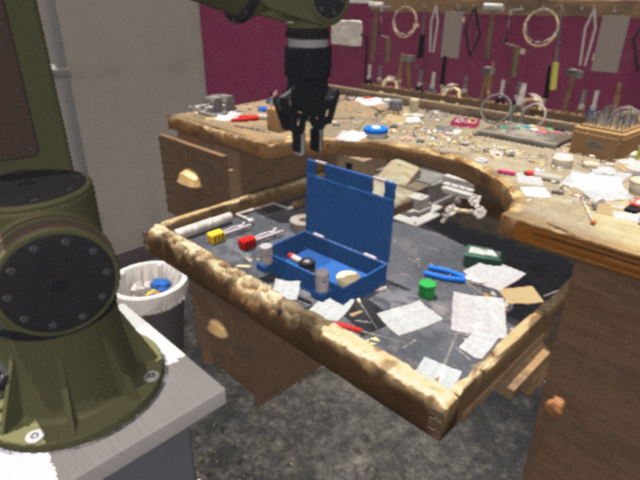

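All four valuables lie in the case: the vial at (370,122), the black pot at (353,166), the loupe at (331,205) and the cream pot at (368,251). Next I'll measure the case and lid from this view.

```bash
python3 - <<'E'
from h import *
import pickle
c=pickle.load(open('w6.pkl','rb'))
for n,u,v,z in [('fl',307,81,44),('rl',438,82,44),('fr',314,291,44),('rr',431,290,44),('pinL',288,117,72),('pinR',296,265,72)]: print(n,wworld(c,u,v,z).round(1),wworld(c,u,v).round(1))
for u,v in [(445,110),(480,120),(515,110),(524,100),(528,65),(510,200),(518,200),(445,260),(490,310),(505,250)]: print(u,v,wworld(c,u,v).round(1))
i=c['image'][60:380,270:550];cv2.imwrite('pics/w6c.png',cv2.resize(i,None,fx=2,fy=1.85,interpolation=2))
i=c['image'][60:310,270:470];cv2.imwrite('pics/w6c.png',cv2.resize(i,None,fx=3,fy=2.4,interpolation=2))
E
```

```text
fl [413.3  81.9  44. ] [413.3  81.9  44.5]
rl [542.8  85.6  44. ] [541.7  85.1  47.7]
fr [ 418.4 -137.9   44. ] [ 418.4 -137.9   43.9]
rr [ 549.7 -138.5   44. ] [ 547.  -134.4   52.3]
pinL [397.4  46.1  72. ] [397.3  46.1  71.1]
pinR [401.9 -95.9  72. ] [401.9 -96.2  71. ]
445 110 [542.7  56.4  68.3]
480 120 [546.1  47.6 144.3]
515 110 [583.5  59.2 131.2]
524 100 [548.1  61.  206.8]
528 65 [550.2  82.8 207.5]
510 200 [549.9  -2.9 194.5]
518 200 [ 5.493e+02 -4.000e-01  2.060e+02]
445 260 [547.5 -86.6  84.5]
490 310 [ 6.540e+02 -1.937e+02 -3.000e-01]
505 250 [550.2 -36.5 196.2]
```

View pics/w6c.png

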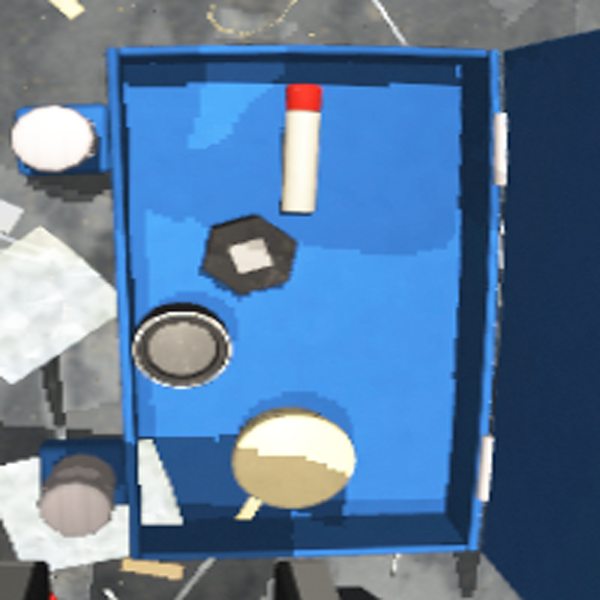

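```bash
sed -i 's/^O=.*/O=np.array([480.,-27.5]);T=0.026/' h.py; python3 - <<'E'
from h import *
bot.move_gripper(0,20)
q=down(np.pi/2+T)
bot.move_to([430,-28,290],q)
bot.servo_line([580,-26,290],speed=250)
bot.servo_line([580,-26,176],speed=150,until_force=10)
H=np.array([545.,44.]);r=143
for th in [1.55,1.4,1.2,1.0,0.8,0.6,0.45,0.3,0.15,0.06]:
    c=H+r*np.array([-np.cos(th),np.sin(th)])+6*np.array([np.sin(th),np.cos(th)])
    X=c[0]+11;Z=c[1]-9
    h=bot.servo_line([X,-26,Z],speed=110,until_force=25)
    s=bot.read_state();print(th,h,np.round(s['ee_pos'],0),np.round(s['ft_force'],1),round(s['clock'],1))
    if h: break
    if th==1.2: snap('scene','s7a')
snap('scene','s7b');snap('side','d7b')
E
```

```text
1.55 False [559. -26. 179.] [-0.1 -0.4 -0. ] 54.2
1.4 False [538. -26. 177.] [0.1 0.3 0. ] 54.6
1.2 False [510. -26. 171.] [-0.1  0.5 -0.2] 55.0
1.0 False [484. -26. 159.] [ 0.8 -0.4  0.1] 55.4
0.8 False [461. -26. 142.] [ 0.4 -0.5  0.5] 55.8
0.6 False [442. -26. 121.] [0.7 0.4 0.2] 56.2
0.45 False [430. -26. 103.] [ 0.3 -0.1  1.1] 56.6
0.3 False [422. -26.  83.] [ 0.4  0.4 -0.1] 56.9
0.15 False [416. -26.  63.] [ 0.6 -0.8  0.2] 57.3
0.06 False [414. -26.  50.] [0.3 0.1 0.2] 57.5
```

View pics/s7b.png

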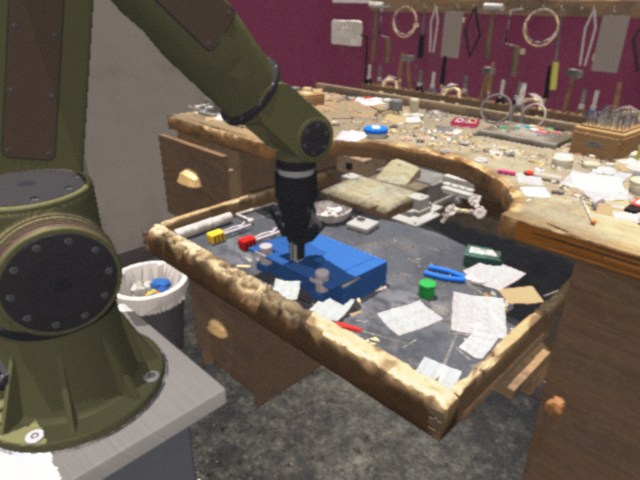

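The lid is nearly down in the scene view. I'll press it home, then measure the pins and clips with the wrist camera.

```bash
python3 - <<'E'
from h import *
import pickle
h=bot.servo_line([414,-26,30],speed=40,until_force=15)
s=bot.read_state();print(h,np.round(s['ee_pos'],1),np.round(s['ft_force'],1))
bot.dwell(0.2)
bot.servo_line([414,-26,130],speed=200)
D=snap('side','d8');S=snap('scene','s8')
i=D['image'][190:400,230:400];cv2.imwrite('pics/d8c.png',cv2.resize(i,None,fx=3.5,fy=2.8,interpolation=2))
bot.move_gripper(60)
bot.move_to([400,40,200],down(0.0))
c=wsnap('w8');pickle.dump(c,open('w8.pkl','wb'))
bot.move_to([440,140,200],down(0.0))
c=wsnap('w8b');pickle.dump(c,open('w8b.pkl','wb'));print(bot.read_state()['clock'])
E
```

```text
True [414.4 -26.1  40.6] [-6.8 -0.5 18.1]
61.65
```

View pics/d8c.png

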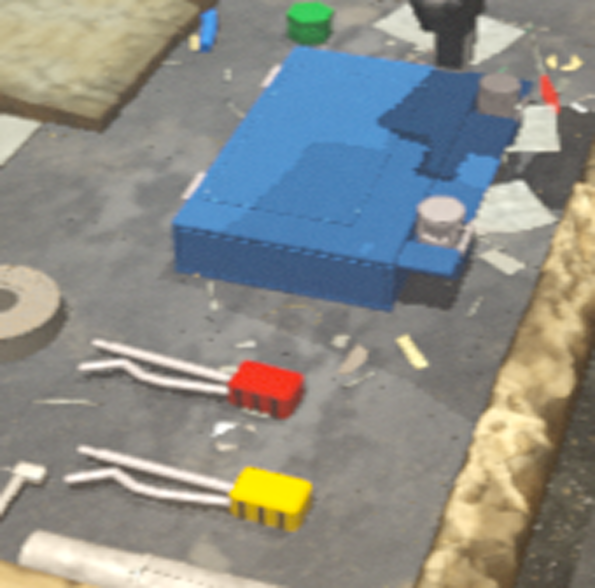

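View pics/w8.png

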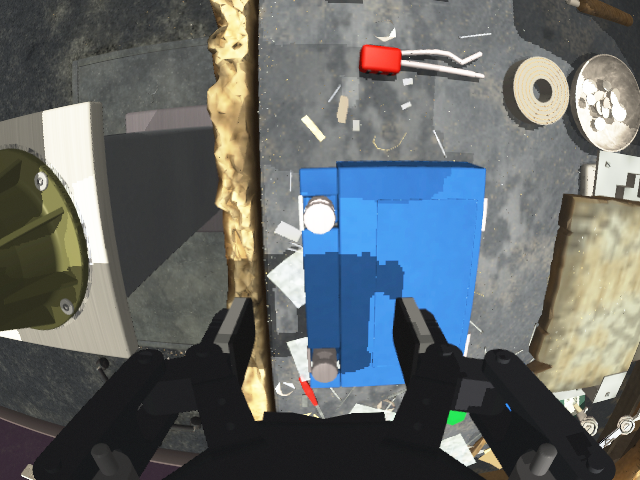

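View pics/w8b.png

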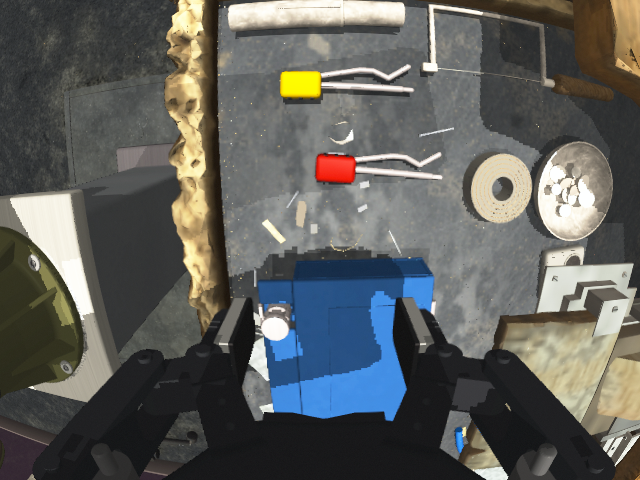

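The lid is shut: the tips touched its top at z 49.6 against the 50 expected. In w8b the red grip is at (336,168) with its leg tip at (440,177). The yellow grip is at (301,84) with its tip at (412,90), and the bows lie on the +y side. Now I'll compute the clips and pins.

```bash
python3 - <<'E'
from h import *
import pickle
c=pickle.load(open('w8b.pkl','rb'))
def crop(c,x,y,w,h,k,n): cv2.imwrite(f'pics/{n}.png',cv2.resize(c['image'][y:y+h,x:x+w],None,fx=k,fy=k,interpolation=2))
crop(c,260,50,200,150,4,'w8b_c')
c2=pickle.load(open('w8.pkl','rb'))
crop(c2,290,150,80,80,6,'w8_pl')
E
```

```text
(no output)
```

View pics/w8b_c.png

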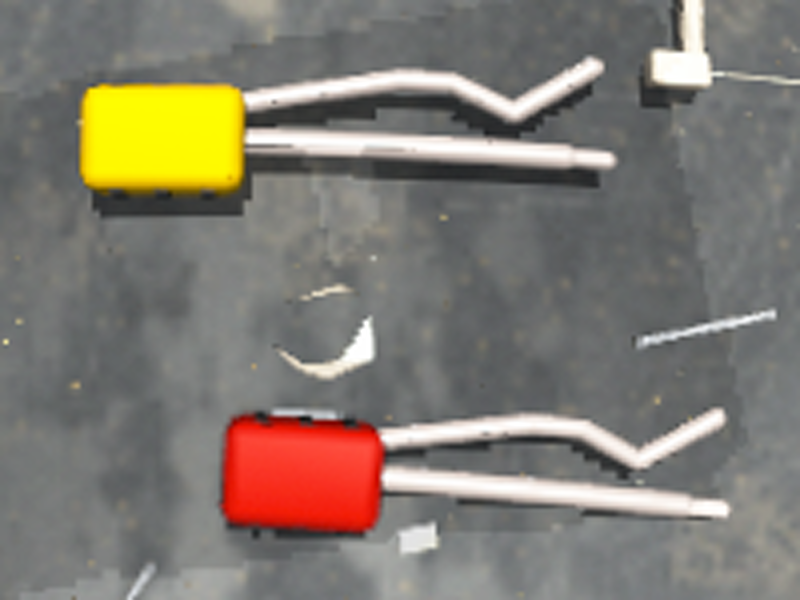

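View pics/w8_pl.png

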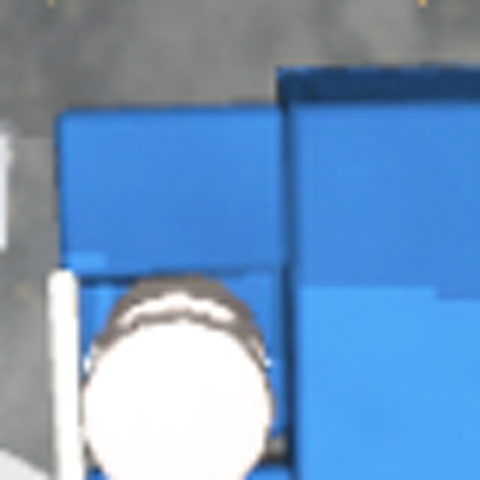

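```bash
python3 - <<'E'
from h import *
import pickle
c=pickle.load(open('w8b.pkl','rb'))
for n,g,t,r in [('Y',(300.5,84.3),(413,90),(322,84)),('R',(335.5,167.5),(441.5,177.5),(356,169))]:
    G=wworld(c,*g,24);Tp=wworld(c,*t,12);r_=wworld(c,*r,12);d=(Tp-r_)
    print(n,G.round(1),wworld(c,*g).round(1),Tp.round(1),'yaw leg',np.arctan2(d[1],d[0]),'grip->tip',(Tp-G)[:2].round(1), np.arctan2(*(Tp-G)[[1,0]]))
print('pinL',wworld(c,275.5,321,72).round(1))
c=pickle.load(open('w8.pkl','rb'))
print('pinL',wworld(c,319.7,218,72).round(1),wworld(c,319.7,218).round(1),'pinR',wworld(c,325,366,72).round(1))
print(bot.read_state()['ee_pos'])
i=c['image'][340:390,290:360];cv2.imwrite('pics/w8pr.png',cv2.resize(i,None,fx=8,fy=8,interpolation=2))
E
```

```text
Y [419.4 254.6  24. ] [419.4 254.6  23.7] [520.6 253.   12. ] yaw leg -0.03496302660274123 grip->tip [101.2  -1.6] -0.015434503384974834
R [449.9 180.7  24. ] [449.9 180.7  23.9] [551.4 172.   12. ] yaw leg -0.07333276877411063 grip->tip [101.6  -8.8] -0.0861102223375416
pinL [397.4  54.6  72. ]
pinL [396.6  46.7  72. ] [396.6  46.9  72.7] pinR [400.9 -95.1  72. ]
[439.78808389 139.72637015 199.73305498]
```

View pics/w8pr.png

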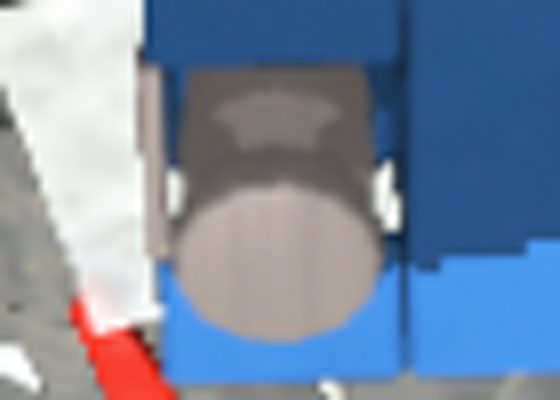

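```bash
cat >> h.py <<'E'
HR=np.array([400.8,-103.5]);HL=np.array([396.7,46.5])
def ins(hole,side,d,dx=0):  # side +1 left, -1 right ; grip centre distance d from hole
    ax=np.array([-np.sin(T),np.cos(T)])
    return hole+side*d*ax+np.array([dx,0])
E
python3 - <<'E'
from h import *
import pickle
a=-0.025-np.pi/2
bot.move_gripper(45)
bot.move_to([419.6,254.6,90],down(a))
bot.servo_line([419.6,254.6,-6.5],speed=100,until_force=15)
bot.move_gripper(0,80); bot.dwell(0.2)
s=bot.read_state();zp=s['ee_pos'][2];print(np.round(s['ee_pos'],1),s['grip_width'],np.round(s['ft_force'],1))
open('zpY','w').write(str(zp))
bot.servo_line([419.6,254.6,130],speed=200)
print(bot.read_state()['grip_width'])
x,y=ins(HR,-1,150)
bot.move_to([330,100,150],down(T-0.6))
bot.move_to([x,y,130],down(T))
bot.servo_line([x,y,zp+44],speed=150)
s=bot.read_state();print(np.round(s['ee_pos'],1),s['grip_width'],s['clock'])
c=wsnap('w9');pickle.dump(c,open('w9.pkl','wb'));S=snap('scene','s9');D=snap('side','d9')
pickle.dump((S,D),open('sd9.pkl','wb'))
E
```

```text
[420.  254.8  -5.7] 22.575974769891275 [-2.3 -1.6  6.9]
22.49386859105025
[ 405.2 -253.5   39.1] 22.159243417319725 69.35
```

View pics/w9.png

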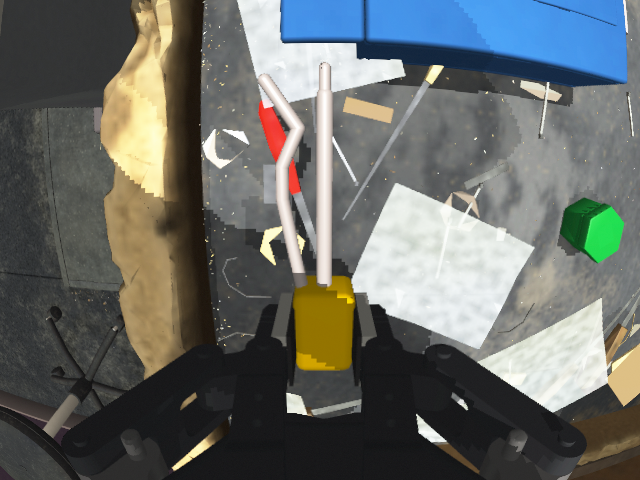

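View pics/s9.png

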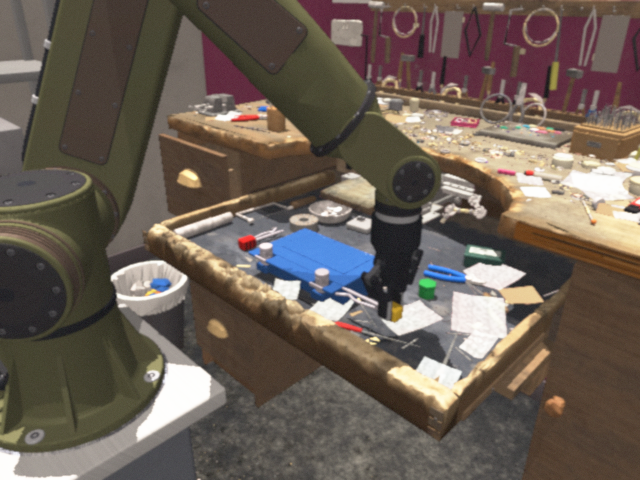

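```bash
python3 - <<'E'
from h import *
import pickle
c=pickle.load(open('w9.pkl','rb'))
S,D=pickle.load(open('sd9.pkl','rb'))
print('p',c['p'].round(1),'R',c['R'].as_matrix().round(3))
for u,v in [(325,66),(324.5,90),(324.5,150),(324.5,200),(324.5,265)]:
    print(wworld(c,u,v,56).round(1),wworld(c,u,v).round(1))
h=ins(HR,-1,0);ax=np.array([np.sin(T)*1,-np.cos(T)])
print('expected tip',ins(HR,-1,48), 'at',wproj(c,[*ins(HR,-1,48),56]))
cv2.imwrite('pics/s9c.png',cv2.resize(S['image'][250:340,300:420],None,fx=6.6,fy=6.6,interpolation=2))
cv2.imwrite('pics/d9c.png',cv2.resize(D['image'][180:260,330:430],None,fx=7,fy=7,interpolation=2))
print('S hole',fproj(S,[*HR,56]),'D',fproj(D,[*HR,56]))
E
```

```text
p [ 405.2 -253.5   39.1] R [[ 1.     0.001 -0.026]
 [ 0.026 -0.001  1.   ]
 [ 0.001 -1.    -0.001]]
[ 402.8 -152.3   56. ] [ 402.8 -152.8   59.3]
[ 402.9 -161.2   56. ] [ 402.9 -161.4   58.4]
[ 403.4 -183.    56. ] [ 403.4 -182.8   59.6]
[ 403.9 -201.6   56. ] [ 403.9 -200.5   61.1]
[ 404.6 -227.6   56. ] [ 404.5 -225.5   61.2]
expected tip [ 402.0478594  -151.48377691] at (np.float64(322.8142119024009), np.float64(63.71050463299534))
S hole (np.float64(321.85804281181066), np.float64(278.25022626214303)) D (np.float64(372.01383578439794), np.float64(225.3416928785297))
```

View pics/s9c.png

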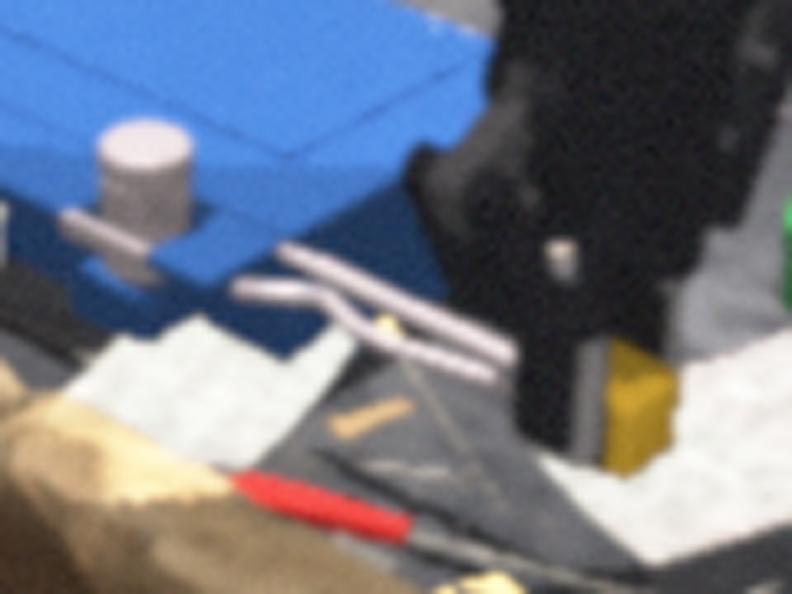

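```bash
python3 - <<'E'
from h import *
import pickle
x,y=ins(HR,-1,120,-0.8)
bot.servo_line([x,y,37.5],down(T),speed=60,until_force=6)
bot.dwell(0.3)
c=wsnap('w10');pickle.dump(c,open('w10.pkl','wb'));S=snap('scene');D=snap('side')
print(np.round(c['p'],1))
cv2.imwrite('pics/w10c.png',cv2.resize(c['image'][0:120,260:400],None,fx=5.5,fy=5,interpolation=2))
cv2.imwrite('pics/s10c.png',cv2.resize(S['image'][255:325,300:390],None,fx=8,fy=8,interpolation=2))
print([ (u,v,wworld(c,u,v).round(1)) for u,v in [(324,70),(324,100),(324,200)]])
E
```

```text
[ 403.1 -223.6   37.5]
[(324, 70, array([ 400.5, -124.3,   57. ])), (324, 100, array([ 400.8, -135.2,   58.1])), (324, 200, array([ 401.7, -170.8,   58.9]))]
```

View pics/w10c.png

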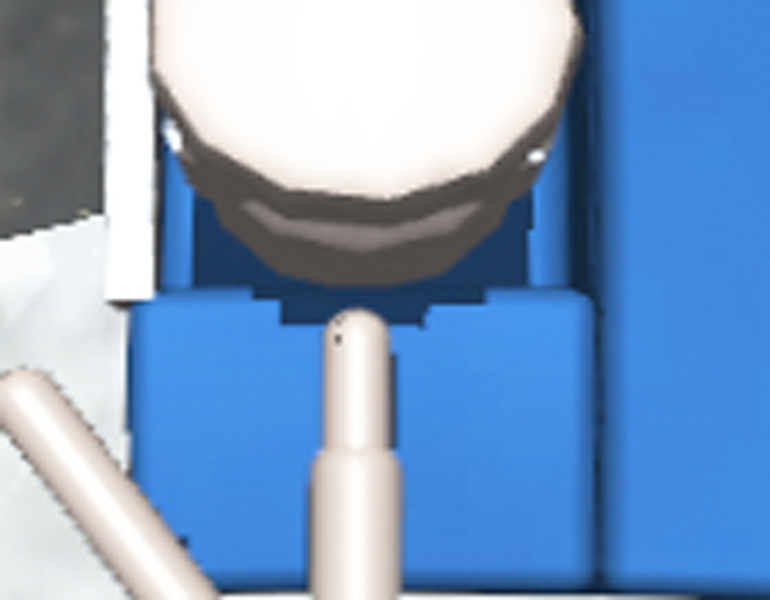

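View pics/s10c.png

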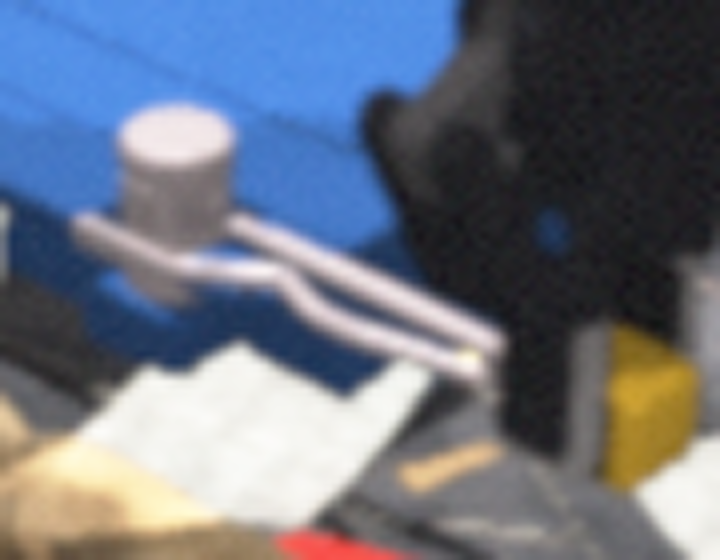

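The leg's axis is within about 0.5 mm of the pin's centre in the wrist crop (x 357 against 365), and its height is right. I'll push it in.

```bash
python3 - <<'E'
from h import *
import pickle
for d in [108,95,80,72,66,62,60,59]:
    x,y=ins(HR,-1,d,-0.4)
    h=bot.servo_line([x,y,37.5],down(T),speed=40,until_force=30)
    s=bot.read_state();print(d,h,np.round(s['ee_pos'],1),'want',np.round([x,y],1),np.round(s['ft_force'],1),s['grip_width'])
    if h: break
bot.dwell(0.2)
c=wsnap('w11');S=snap('scene');D=snap('side');print(bot.read_state()['clock'])
cv2.imwrite('pics/s11c.png',cv2.resize(S['image'][255:325,300:390],None,fx=8,fy=8,interpolation=2))
E
```

```text
108 False [ 403.3 -211.2   37.5] want [ 403.2 -211.5] [0.9 1.  0.2] 22.126133322011203
95 False [ 402.9 -198.3   37.5] want [ 402.9 -198.5] [ 0.5 -0.3 -0.8] 22.370964756967652
80 False [ 401.3 -182.9   37. ] want [ 402.5 -183.5] [-7.2 -0.3 -0.3] 22.57887013666209
72 False [ 400.9 -174.1   36.8] want [ 402.3 -175.5] [-6.3  6.9 -0.8] 22.44864100228225
66 False [ 401.4 -168.7   37.1] want [ 402.1 -169.5] [-4.   5.4 -1.5] 22.28888027179193
62 False [ 402.2 -165.4   37.6] want [ 402.  -165.5] [-1.   0.8 -1.4] 22.24019246750875
60 False [ 402.1 -163.5   37.6] want [ 402.  -163.5] [-0.8 -0.3 -0.8] 22.033440980176568
59 False [ 402.  -162.5   37.5] want [ 401.9 -162.5] [-0.5 -0.3 -1.2] 22.29995378929019
73.8
```

View pics/w11.png

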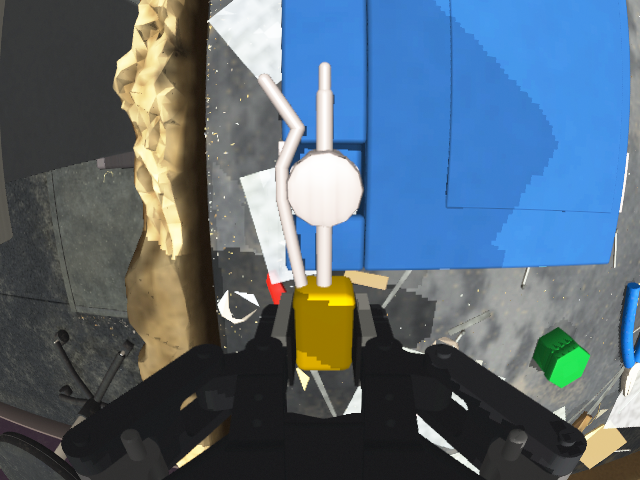

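View pics/s11c.png

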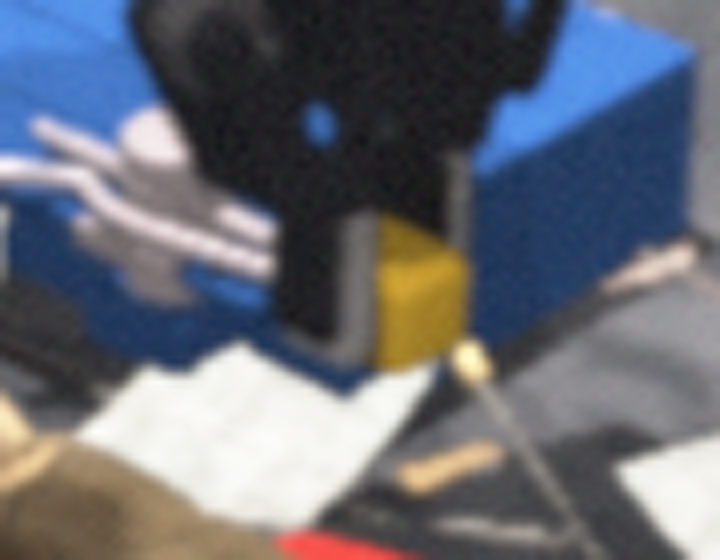

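The push force rose to 7 N and fell back to 0, and the bow now wraps the pin. I'll check the seat distance and release.

```bash
python3 - <<'E'
from h import *
import pickle
c=wsnap()
P=wworld(c,325,190,72);Q=wworld(c,325,65,56);print('pin',P.round(1),'tip',Q.round(1),'gap(42)',(Q-P)[:2].round(1),'tcp',c['p'].round(1))
bot.move_gripper(36)
p=c['p'];bot.servo_line([402,-162.5,120],speed=150)
bot.move_to([402,-170,190],down(T))
c=wsnap('w12');pickle.dump(c,open('w12.pkl','wb'));S=snap('scene')
cv2.imwrite('pics/w12c.png',cv2.resize(c['image'][100:340,240:440],None,fx=3.5,fy=2.5,interpolation=2))
cv2.imwrite('pics/s12c.png',cv2.resize(S['image'][240:340,260:390],None,fx=6,fy=6,interpolation=2))
print(bot.read_state()['clock'])
E
```

```text
pin [ 400.6 -103.6   72. ] tip [399.6 -61.2  56. ] gap(42) [-1.  42.4] tcp [ 401.9 -162.5   37.5]
75.3167
```

View pics/w12c.png

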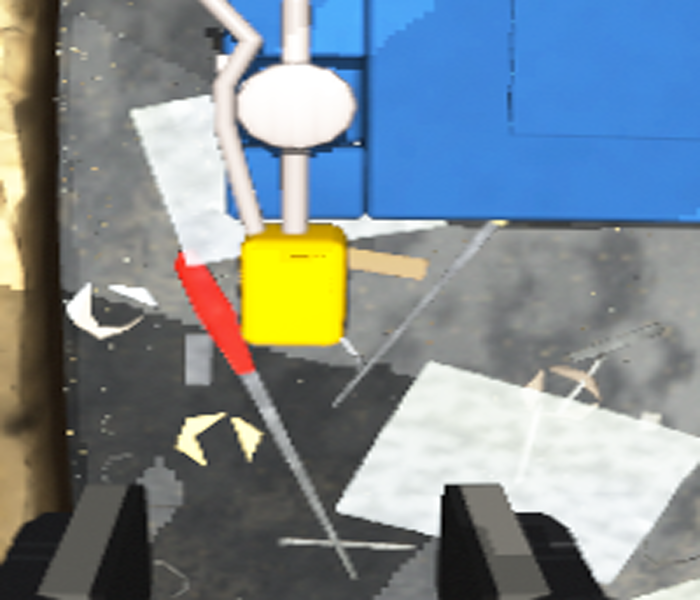

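View pics/s12c.png

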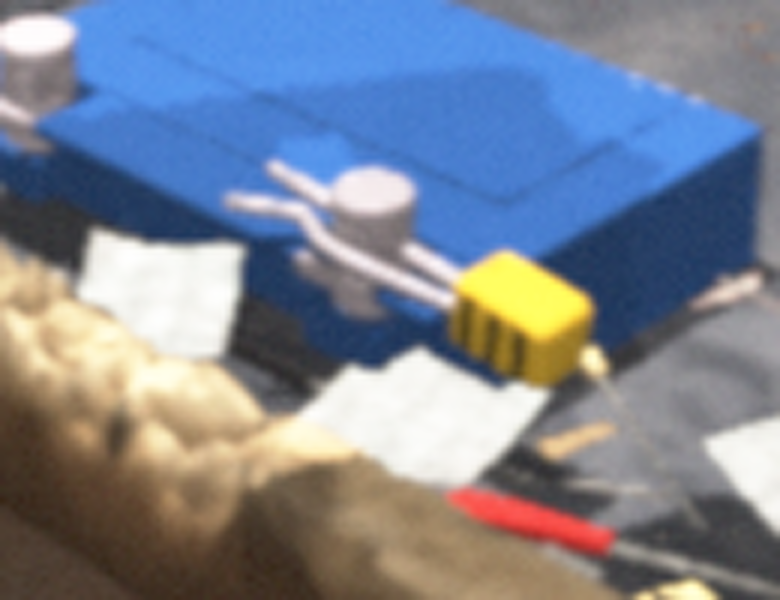

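The right clip stays home after release. Now the red clip for the left pin, after a fresh check that it hasn't moved.

```bash
python3 - <<'E'
from h import *
import pickle
a=-0.08+np.pi/2
bot.move_gripper(45)
bot.move_to([340,60,190],down(0.5))
bot.move_to([450.1,180.7,90],down(a))
D=snap('side','d13')
bot.servo_line([450.1,180.7,-6.5],speed=100,until_force=15)
bot.move_gripper(0,80); bot.dwell(0.2)
s=bot.read_state();print(np.round(s['ee_pos'],1),s['grip_width'],np.round(s['ft_force'],1))
bot.servo_line([450.1,180.7,130],speed=200)
x,y=ins(HL,1,150)
bot.move_to([x,y,130],down(T))
bot.servo_line([x,y,37.5],speed=150)
x,y=ins(HL,1,120)
bot.servo_line([x,y,37.5],down(T),speed=60,until_force=6)
bot.dwell(0.3)
s=bot.read_state();print(np.round(s['ee_pos'],1),'want',x,y,s['grip_width'],s['clock'])
S=snap('scene','s13');D=snap('side');pickle.dump((S,D),open('sd13.pkl','wb'))
cv2.imwrite('pics/s13c.png',cv2.resize(S['image'][205:285,220:320],None,fx=8,fy=7.5,interpolation=2))
cv2.imwrite('pics/d13c.png',cv2.resize(D['image'][220:320,310:400],None,fx=8,fy=6,interpolation=2))
E
```

```text
[450.5 180.8  -5.7] 22.191730206334515 [-2.1 -0.4  7.5]
[393.5 166.6  37.4] want 393.5803515081188 166.45944228482853 22.434416776613592 82.925
```

View pics/s13c.png

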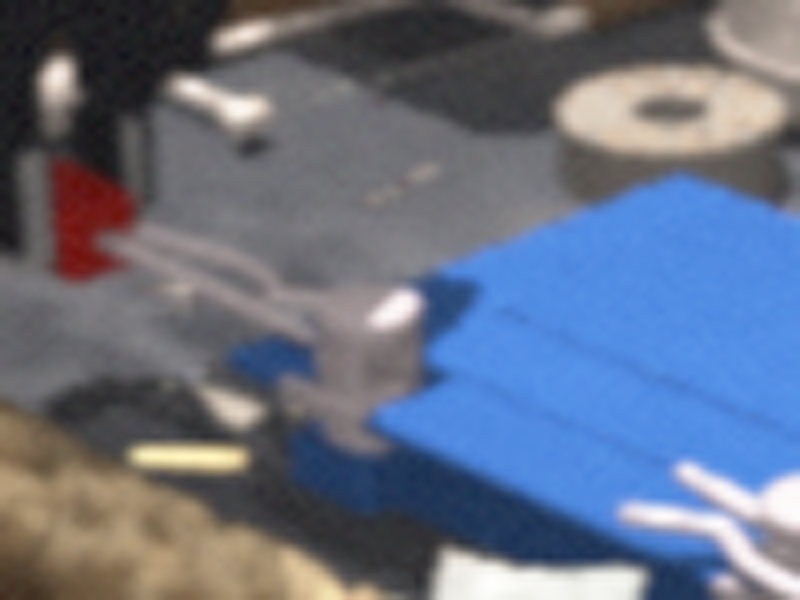

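View pics/d13c.png

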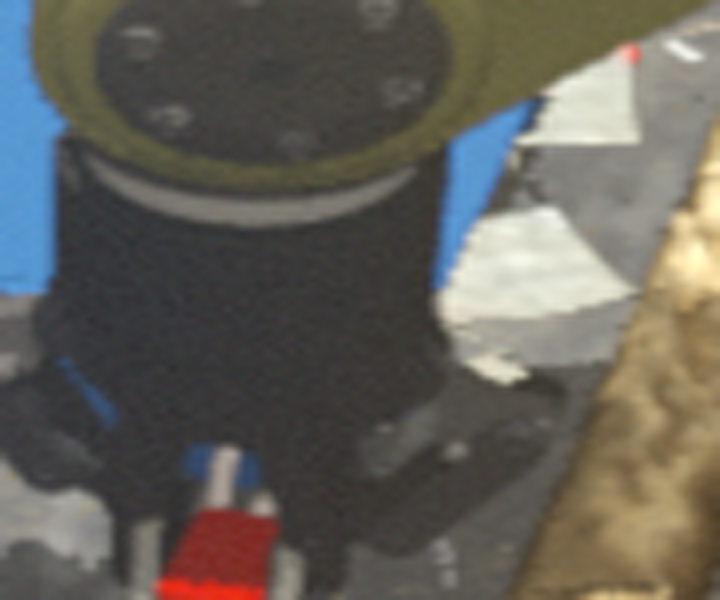

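```bash
python3 - <<'E'
from h import *
for d,f in [(114,6),(108,6),(102,8),(95,12),(80,25),(72,30),(66,30),(62,30),(60,30),(59,30)]:
    x,y=ins(HL,1,d,-0.2)
    h=bot.servo_line([x,y,37.5],down(T),speed=40,until_force=f)
    s=bot.read_state();print(d,h,np.round(s['ee_pos'],1),'want',np.round([x,y],1),np.round(s['ft_force'],1),round(s['grip_width'],1))
    if h: break
S=snap('scene');print(s['clock'])
cv2.imwrite('pics/s14c.png',cv2.resize(S['image'][205:285,220:320],None,fx=8,fy=7.5,interpolation=2))
E
```

```text
114 False [393.6 160.2  37.5] want [393.5 160.5] [ 0.5  0.2 -1.1] 22.6
108 False [393.7 154.2  37.5] want [393.7 154.5] [-0.4 -0.1 -0.6] 22.2
102 False [393.9 148.3  37.5] want [393.8 148.5] [-1.2  0.1 -0.4] 22.4
95 False [394.  141.2  37.5] want [394.  141.5] [-0.6  0.1 -0.7] 22.3
80 False [395.9 126.3  38.1] want [394.4 126.5] [ 7.  -0.3 -0.7] 22.8
72 False [396.1 118.2  38.1] want [394.6 118.5] [ 6.6 -0.9 -1.2] 22.3
66 False [395.9 111.7  37.9] want [394.8 112.5] [ 7.  -8.  -0.7] 22.5
62 False [395.8 107.7  37.9] want [394.9 108.5] [ 4.7 -7.6 -0.7] 22.5
60 False [395.4 106.   37.7] want [394.9 106.5] [ 4.1 -5.9 -0.8] 22.2
59 False [395.1 105.3  37.5] want [395.  105.5] [ 3.  -3.8 -0.5] 22.2
86.175
```

View pics/s14c.png

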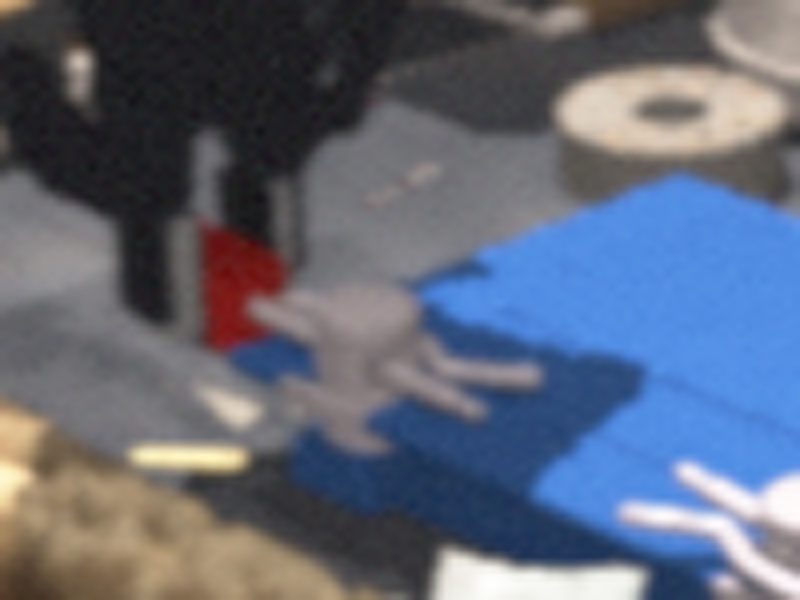

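The forces are falling but not yet zero, so I'll push slightly further.

```bash
python3 - <<'E'
from h import *
for d in [58,57,56,55]:
    x,y=ins(HL,1,d,0.2)
    bot.servo_line([x,y,37.5],down(T),speed=30,until_force=20);bot.dwell(0.1)
    s=bot.read_state();F=s['ft_force'];print(d,np.round(s['ee_pos'],1),np.round(F,1))
    if abs(F[1])<1: break
bot.move_gripper(36)
bot.servo_line([x,y,120],speed=150)
bot.move_to([394,25,190],down(T))
c=wsnap('w15');import pickle;pickle.dump(c,open('w15.pkl','wb'))
bot.move_to([320,150,230],down(T));bot.move_to([270,300,260],down(0.6))
S=snap('scene');D=snap('side');pickle.dump((S,D),open('sd15.pkl','wb'))
cv2.imwrite('pics/s15c.png',cv2.resize(S['image'][205:325,230:390],None,fx=5,fy=5,interpolation=2))
cv2.imwrite('pics/d15c.png',cv2.resize(D['image'][190:320,260:410],None,fx=5,fy=4.5,interpolation=2))
E
```

```text
58 [395.2 104.5  37.4] [ 1.1 -0.7 -1.3]
```

View pics/w15.png

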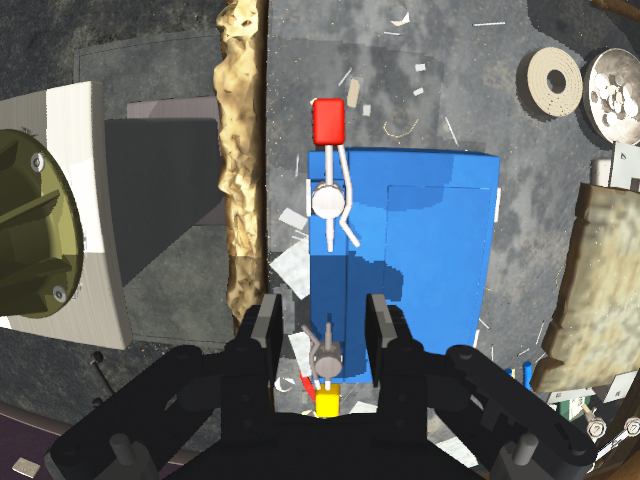

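View pics/s15c.png

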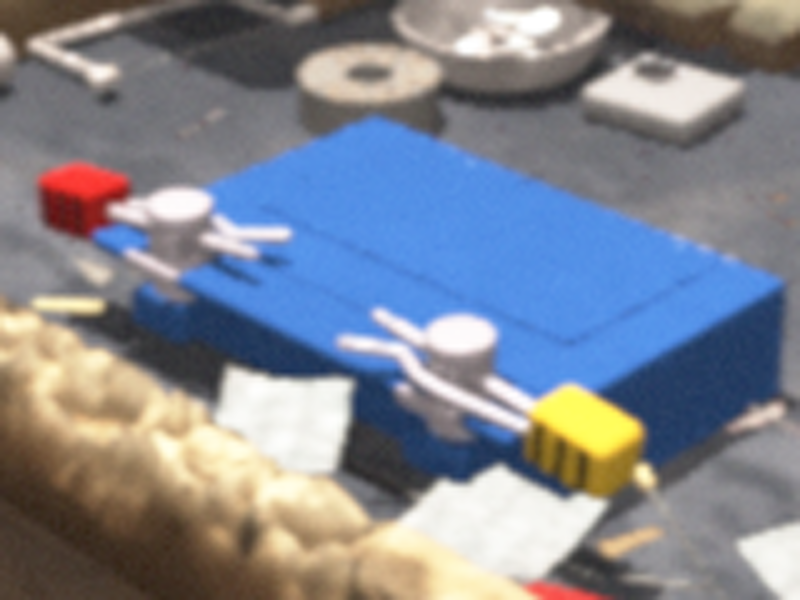

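View pics/d15c.png

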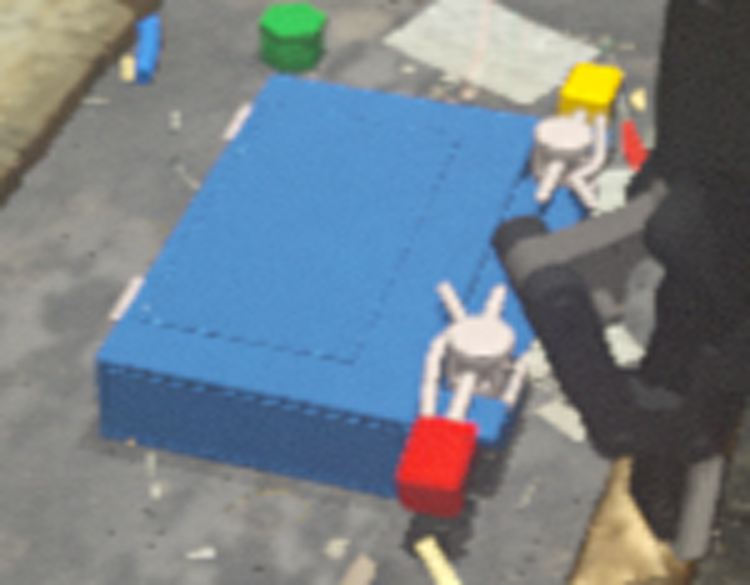

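```bash
python3 - <<'E'
from h import *
import pickle
c=pickle.load(open('w15.pkl','rb'))
pl=wworld(c,328,202,72);g=wworld(c,329,119,68);t=wworld(c,330,250,56);b=wworld(c,357,244,56);v=wworld(c,342,219,56)
print('L pin',pl.round(1),'grip',g.round(1),'tip',t.round(1),'bowtip',b.round(1),'hump',v.round(1))
c=pickle.load(open('w12.pkl','rb'))
# right: relaxed reference from w8b red clip
r=pickle.load(open('w8b.pkl','rb'))
f=lambda x,y:(260+x/4,50+y/4)
G=wworld(r,*f(302,470),24);Tp=wworld(r,*f(726,510),12);B=wworld(r,*f(720,417),12);V=wworld(r,*f(640,462),12)
print('relaxed: tip-grip',(Tp-G)[:2].round(1),'bowtip-tip',(B-Tp)[:2].round(1),'hump-tip',(V-Tp)[:2].round(1))
i=pickle.load(open('w15.pkl','rb'))['image'][90:260,280:400];cv2.imwrite('pics/w15c.png',cv2.resize(i,None,fx=5,fy=3.5,interpolation=2))
E
```

```text
L pin [396.1  46.7  72. ] grip [395.3 107.8  68. ] tip [399.1   3.3  56. ] bowtip [420.9   8.9  56. ] hump [407.9  29.6  56. ]
relaxed: tip-grip [101.6  -8.8] bowtip-tip [-2.8 22.2] hump-tip [-22.   10.7]
```

View pics/w15c.png

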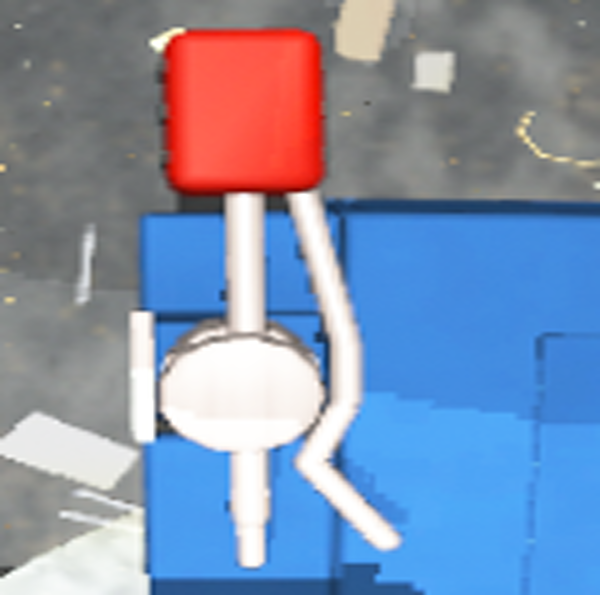

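The left pin to grip distance is 61 mm (60 expected) and pin to tip is 43 mm (42 expected). The bow offset from the leg is 22 mm, the same as when it was relaxed. I'm handing in.

```bash
python3 - <<'E'
from h import *
s=bot.read_state();print(s['clock'],np.round(s['ee_pos']),np.round(s['ft_force'],1))
bot.finish_job()
E
```

```text
89.5417 [271. 299. 259.] [-0.4  0.   0.9]
the job is handed in; nothing more can be done
```

I handed the job in at 89.5 s (limit 192 s). All four valuables are in the blue case, the lid is down over the pins, and both clips are home: yellow on the right pin, red on the left. No verdict came back.

**Last checks:**
- **Valuables:** A wrist picture before closing showed all four inside the case. The loupe lay about 20 mm nearer the front wall than where I put it, roughly 20 mm inside the allowed range. I don't know whether that was the expected knock or the fingers opening.
- **Lid:** Pressing it down, the fingers met its top at z 49.6 mm, against 50 mm when closed. It still looked flat and shut in the final pictures.
- **Right clip:** The push force rose to about 7 N and fell back to zero. The leg tip is 42.4 mm past the pin's centre (42 expected).
- **Left clip:** The force rose to about 8 N and fell back to under 1 N. Pin to grip is 61 mm (60 expected) and pin to tip 43 mm (42 expected). The bow sits 22 mm from the leg, the same as when relaxed.
- **Bystanders:** I never touched the mandrel, the abrasive roll, the pliers or the green look-alike. I only checked this by eye in the pictures, without measuring it.

**What disagreed:** The real fingertips are about 28 mm shorter than stated; when shut they end 9 mm behind the TCP instead of 19 mm ahead. My first grasp of the cream pot therefore closed empty. I measured the true reach by touching the bare tray and corrected for it in every later grasp.

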